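# Fit the experiment board into the lab trainer

## Robot

A 7-joint arm with a two-finger parallel gripper is mounted at the origin on the work surface. World frame = base frame: x ahead of the robot, y to its left, z up, the work surface at z = 0. Lengths are in m, angles in degrees, forces in N, time in s.
With the tool pointing down it reaches from about 0.425 to 1.025 m from the base axis. Payload 9.4 kg.
Tool frame: the origin (TCP) lies between the finger pads; the fingertips stand 14 mm ahead of it and the grasp point (between the pads) lies 5 mm behind it; z points along the fingers, y is the direction in which the jaws open and shut (so a half turn about z gives the same grasp; the last joint's range is limited). The gripper opens to 85 mm and grips with 20 to 120 N. Pads are 22 mm wide; open, the fingers measure 114 mm over their backs; the gripper's body (76 mm by 85 mm) begins 54 mm behind the grasp point. The pads swing forward as they close: fully open they stand 13 mm farther back than shut.
Start: joints at [-77.905, 34.337, -0.143, 91.639, 0.103, 54.024, -4.572], TCP at [0.206, 0.695, 0.214] pointing down, gripper open.
Joint ranges: [-147.43, 147.43], [-19.82, 112.94], [-74.19, 73.91], [6.32, 146.72], [-59.91, 239.91], [6.04, 106.73], [-150.56, 150.56]. Speed limits (degrees/s): [127.2, 127.2, 172.46, 172.46, 180, 180, 180].

## Interface

Orientations are given as a 3x3 rotation matrix whose columns are the frame's x, y, z axes.
In Python, from station import robot gives the robot as it stands.
- The arm moves only by the shell command python3 -m jog 'ROWS' [OPENING]. ROWS is JSON, one flat list of numbers, 6 for each row, row after row: the shift along the tool's x, y, z in m, then the turn, a rotation vector about the tool's x, y, z in rad. In form: [dx, dy, dz, rx, ry, rz, dx, dy, dz, rx, ry, rz, ...]. A call has exactly 10 rows; each row is the pose to reach, as a shift and turn from the pose commanded when the call began, along the tool's axes at that moment; what a row does not reach only later rows make up. A row lasts 1/8 s, in which the tool goes at most 62.5 mm and 10.7 degrees, less where a joint would pass 70% of its speed; a pose out of reach is approached as far as the arm can. A call with a gripper value outside its range is refused whole. OPENING is the opening, from 0 (shut) to 1 (fully open), set as the call begins (- or left out, the last holds). The fingers move at their own pace and stop on an object; the grip force is fixed at half the most. Time passes only in rows, so rows that repeat a pose let the fingers close, or fill a call up. It gives the time, the measured TCP pose, the force and the opening at its end, in the units of the state.
- robot.observe(): the state, without advancing time (a new reading comes with each control period).
- robot.capture(name): name is "side" or "top" or "wrist"; returns the picture (420x560x3 uint8, red, green, blue); there is no depth.
- robot.camera_params(name): a dict with "camera_matrix" (3x3 intrinsics, pixels), "R" (3x3) and "t" (3): a world point X has camera coordinates R X + t. Camera axes: x right, y down, z forward; pixel columns grow to the right and rows downward; lengths in m; the calibration is good to about 2 mm. A picture is of the moment at which its call begins: read the wrist's pose just before it. camera_params takes no time and is no camera call; for the wrist camera it gives the pose at the moment of the call.
- robot.hand_in(): hands the job in, once; it reports no verdict.
The state is a dict: "time": time; "qpos": joint angles; "joint_velocities": joint speeds; "joint_efforts": joint torques, N m; "eef_pos": TCP position; "ee_rot": TCP orientation; "contact_force": force on the tool from outside, world axes, zero at the start; "wrist_torque": the same for the moment, N m; "width": finger opening in m.
Only numpy, scipy, OpenCV 4.12 (cv2) and the standard library are available. Lean on these libraries where they do the work, as an engineer would, in place of code of your own. Each camera call takes 0.05 s, during which the arm holds its last target.

## Task

Fit the green experiment board (not the blue spare) into the bay of the bench trainer: hook its bare steel edge under the steel lip, then lower the other end gently, without letting it drop, until the board lies flat in the bay. Then slide the orange-tabbed latch fully over the board's free edge and let go. Leave the spare board, spray can and multimeter where they are.

Things in the scene. Friction and masses are not known exactly. Their poses are not given: they have to be found in the camera images.
- board_mid (a point): Loose green board, 130 (its x) x 100 (y) x 6 mm, about 0.25 kg, flat on the table left or right of the trainer. Mid-top stands a black bar handle, 14 mm thick (x) x 46 mm (y), its top 42 mm above the board's underside: grip across the 14 mm. Point: on the handle's axis, 21 mm above the underside. x points from the steel edge to the free edge, at first roughly away from the robot; z up.
- board_edge (a point): Middle of the green board's bare steel edge, the one to hook, half-way through its 6 mm thickness: 65 mm along -x and 18 mm below board_mid in the board's frame. Axes as board_mid.
- trainer: Fixed bench trainer: grey box with white top, 230 (x) x 260 (y) x 58 mm high. Origin: centre of its underside, on the table; x points roughly away from the robot, z up. An empty rectangular bay is sunk in the middle of its top; a steel lip hangs over the bay's end nearest the robot, a latch stands at the far end.
- bay (a point): Centre of the bay's flat floor, 50 mm above the trainer's origin. Bay 134 mm (trainer x) x 106 mm (y), walls 8 mm high. The board lies home on this floor, board x along trainer x, steel edge under the lip. With the lip in the way it goes in only tilted, steel edge low and first.
- lip (a point): Middle of the lower inner edge of the steel lip: 57 mm towards the robot (-x) from the bay's centre, 13 mm above the bay floor. Behind it, under the lip, is a pocket 10 mm deep (to the bay's end wall) and 13 mm high. The lip is 90 mm wide (y), 4 mm thick. Axes as the trainer's.
- latch (a joint): Sliding latch at the bay's far end: 0 = open, 0.020 m = fully closed; closing moves it along trainer -x (towards the robot). About 2 N of friction; stays where left; starts 0 to 4 mm. Steel tongue 30 mm wide, 4 mm thick, underside 59 mm above the table (3 mm above a seated board's top face); its tip is 73 mm from the bay's centre when open, 53 mm when closed.
- latch_tab (a point): Centre of the latch's orange upright tab: 16 mm (trainer x) x 20 mm (y) x 36 mm tall, from 63 to 99 mm above the table; 96 mm beyond the bay's centre when open. Axes as the trainer's. Low guides beside the tongue, tops 63 mm above the table; the tongue's top is level with them.
- spare_mid (a point): Blue spare board with a white handle, same shape as the green one, lying flat on the table on the other side of the trainer from it: leave it alone. Point 21 mm above its underside.
- spray: Yellow spray can with a pale top, 53 mm wide, 190 mm tall, standing beyond the trainer to the left: leave it. Origin under its centre.
- meter: Orange handheld multimeter, 150 x 76 x 34 mm, lying beyond the trainer to the right: leave it. Origin under its centre.
Not all that is in view belongs to the job. There is more than one size of the part that bears board_mid; the job needs the smaller.

How it is judged (in metres and radians):
On the way, in this order (a step that is already met when the one before it is completed fails the run):
1. the steel edge of the green board is under the lip while the other end is still raised (x of board_edge in the frame of trainer between -0.069 and -0.059 m and z of board_edge in the frame of trainer below 0.0615 m and angle between board_mid's own z axis and vertical above 0.04 rad), for 0.1 s.
2. the green board lies flat on the bay floor, its steel edge under the lip (z of board_mid in the frame of trainer below 0.073 m and x of board_edge in the frame of trainer below -0.059 m and angle between board_mid's own z axis and vertical below 0.025 rad and value of joint latch below 0.016 m), for 0.2 s.
At the end, for the whole second after the job is handed in: The green board lies flat (within 0.025 rad) and at rest on the bay floor (within 2 mm in height, 6 mm sideways), its steel edge at least 2 mm under the lip, and the latch is closed over its free edge (latch joint above 0.016 m) (z of board_mid in the frame of trainer between 0.068 and 0.073 m and x of board_edge in the frame of trainer between -0.07 and -0.059 m and y of board_mid in the frame of trainer between -0.006 and 0.006 m and angle between board_mid's own z axis and vertical below 0.025 rad and value of joint latch above 0.016 m and linear speed of board below 0.01 m/s); the robot touches nothing.
It fails at once if the green board is let drop into the bay (it swings down faster than 4 rad/s with its edge hooked) (angular speed of board above 4 rad/s and distance between board_mid and trainer below 0.11 m and x of board_edge in the frame of trainer below -0.055 m and z of board_edge in the frame of trainer below 0.063 m).
It fails at once if the spare board is moved by more than 25 mm (distance of spare_mid from where it was at the start of the episode above 0.025 m).
It fails at once if the spray can is moved by more than 25 mm or tipped (distance of spray from where it was at the start of the episode above 0.025 m or angle between spray's own z axis and vertical above 0.5 rad).
It fails at once if the multimeter is moved by more than 25 mm (distance of meter from where it was at the start of the episode above 0.025 m).
It also fails if it takes over 58 s, if anything falls off the work surface, if the arm or the gripper's body presses on something with over 40 N, if the wrist force passes 120 N, or if a joint passes its speed limit or range.

## Working session

There is one attempt and no reset: what is moved stays moved. The work goes in short steps, Python scripts to look and compute and a shell command to move; the robot and the scene stay as the last step left them, time stands still between calls to the robot, and variables do not carry over. Pictures are saved under pics/ and viewed, and the job is handed in when it is done.

```bash
mkdir -p pics; ls; python3 - <<'E'
from station import robot
import cv2
s=robot.observe(); print(s)
for n in ["side","top","wrist"]:
    p=robot.camera_params(n); print(n,p)
    cv2.imwrite(f"pics/{n}0.png",robot.capture(n)[:,:,::-1])
E
```

```text
pics
{'time': 0.0, 'qpos': array([-77.90677741,  34.38575385,  -0.14480749,  91.68203363,
         0.10400325,  54.02312639,  -4.57295021]), 'joint_velocities': array([ 0.07195167, -0.17961948, -0.00599376,  0.01237795,  0.00795731,
        0.13051608, -0.05841552]), 'joint_efforts': array([ 7.21275101e-04, -7.76460171e+01,  1.56506650e+00, -2.58021194e+01,
        1.23396126e-02,  8.91073927e-03, -7.94242005e-08]), 'eef_pos': array([0.20565198, 0.69469174, 0.21299474]), 'ee_rot': array([[-9.58891899e-01,  2.83771464e-01, -2.88025183e-04],
       [ 2.83771562e-01,  9.58890646e-01, -1.55862901e-03],
       [-1.66109782e-04, -1.57629008e-03, -9.99998744e-01]]), 'contact_force': array([-0.42466887,  0.40990493, -0.78720631]), 'wrist_torque': array([-0.04920989, -0.06054648, -0.03793209]), 'width': 0.08518681630037}
side {'camera_matrix': array([[428.24066285,   0.        , 270.37536773],
       [  0.        , 428.24066285, 211.78985498],
       [  0.        ,   0.        ,   1.        ]]), 'R': array([[ 0.95653686, -0.29154954, -0.00600889],
       [-0.17415618, -0.55461413, -0.81367855
[... 166 characters left out ...]
6.00366453],
       [  0.        , 512.68305242, 206.24500714],
       [  0.        ,   0.        ,   1.        ]]), 'R': array([[ 0.02182094, -0.99954994, -0.02058555],
       [-0.99400123, -0.01948341, -0.10761946],
       [ 0.10716995,  0.02281042, -0.99397902]]), 't': array([0.00413592, 0.54364246, 1.14292842])}
wrist {'camera_matrix': array([[304.29832806,   0.        , 279.58320152],
       [  0.        , 304.29832806, 211.57983764],
       [  0.        ,   0.        ,   1.        ]]), 'R': array([[ 0.28448317,  0.95868051, -0.0010077 ],
       [ 0.91031916, -0.26980226,  0.31388815],
       [ 0.30064657, -0.09021322, -0.94945943]]), 't': array([-0.72438318, -0.03949399,  0.37970664])}
```

View pics/top0.png

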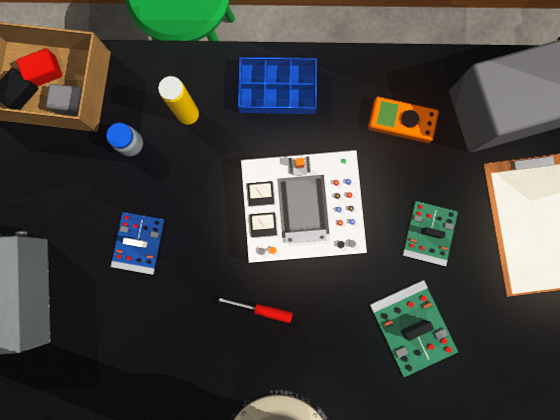

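View pics/side0.png

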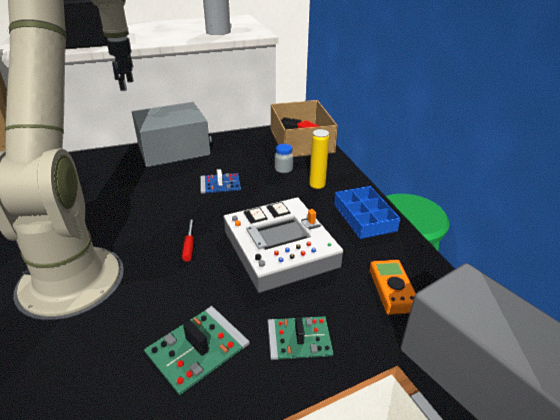

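View pics/wrist0.png

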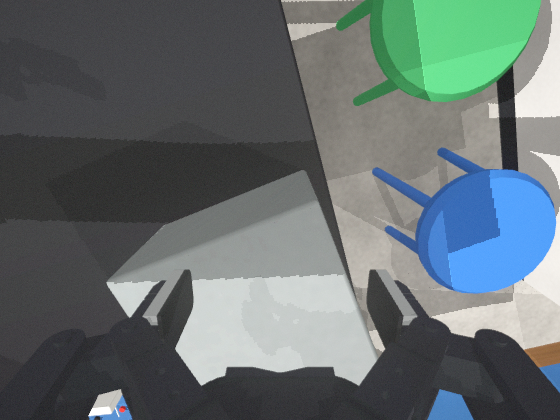

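Two green boards in the top view: the small one at (432,233), with its steel edge towards the robot, and a larger one at (415,330), with its steel edge away from it. The small one fits the description (130x100, x pointing away from the robot). The blue spare is at (138,243), the trainer at (303,207) with its lip at (305,237), and the orange tab at (299,161). Next I'll crop the small board and measure.

```bash
cat > h.py <<'E'
import numpy as np, cv2
from station import robot
def ray(P,uv):
    K,R,t=P["camera_matrix"],P["R"],np.array(P["t"]).ravel()
    d=R.T@np.linalg.solve(K,np.array([uv[0],uv[1],1.0])); return -R.T@t,d
def onz(P,uv,z):
    c,d=ray(P,uv); return c+d*(z-c[2])/d[2]
def proj(P,X):
    c=P["R"]@np.array(X)+np.array(P["t"]).ravel(); u=P["camera_matrix"]@c; return u[:2]/u[2]
E
python3 - <<'E'
from h import *
im=cv2.imread("pics/top0.png"); P=robot.camera_params("top")
hsv=cv2.cvtColor(im,cv2.COLOR_BGR2HSV)
g=cv2.inRange(hsv,(60,70,40),(90,255,255))
# board incl. steel: everything not black in window
win=np.zeros_like(g); win[185:275,390:475]=255
m=((im.max(2)>60).astype(np.uint8)*255)&win
m=cv2.morphologyEx(m,cv2.MORPH_CLOSE,np.ones((7,7)))
cs,_=cv2.findContours(m,0,2); c=max(cs,key=cv2.contourArea)
b=cv2.boxPoints(cv2.minAreaRect(c)); print("board px",b.round(1).tolist())
w=np.array([onz(P,p,0.006) for p in b]); print(w.round(4), w.mean(0).round(4))
print([np.linalg.norm(w[i]-w[(i+1)%4]).round(4) for i in range(4)])
# green only
# trainer top
white=((im.min(2)>120).astype(np.uint8)*255); win[:]=0; win[140:275,230:380]=255
m=cv2.morphologyEx(white&win,cv2.MORPH_CLOSE,np.ones((25,25)))
cs,_=cv2.findContours(m,0,2); c=max(cs,key=cv2.contourArea)
r=cv2.minAreaRect(c); b=cv2.boxPoints(r); w=np.array([onz(P,p,0.058) for p in b]); print("trainer",b.round(1).tolist(),w.round(4),w.mean(0).round(4))
print([np.linalg.norm(w[i]-w[(i+1)%4]).round(4) for i in range(4)])
a=cv2.resize(im[190:275,385:480],None,fx=6,fy=6,interpolation=2); cv2.imwrite("pics/c1.png",a)
a=cv2.resize(im[140:270,230:375],None,fx=4.5,fy=4.5,interpolation=2); cv2.imwrite("pics/c2.png",a)
E
```

```text
board px [[401.6000061035156, 255.6999969482422], [414.8999938964844, 200.0], [459.20001220703125, 210.60000610351562], [446.0, 266.20001220703125]]
[[ 0.4374 -0.2752  0.006 ]
 [ 0.5668 -0.3063  0.006 ]
 [ 0.5442 -0.4082  0.006 ]
 [ 0.4156 -0.376   0.006 ]] [ 0.491  -0.3414  0.006 ]
[np.float64(0.1331), np.float64(0.1043), np.float64(0.1326), np.float64(0.1032)]
trainer [[239.6999969482422, 159.3000030517578], [357.79998779296875, 149.39999389648438], [366.3999938964844, 252.5], [248.3000030517578, 262.29998779296875]] [[ 0.6453  0.099   0.058 ]
 [ 0.6725 -0.1665  0.058 ]
 [ 0.4419 -0.1864  0.058 ]
 [ 0.4147  0.0732  0.058 ]] [ 0.5436 -0.0452  0.058 ]
[np.float64(0.2669), np.float64(0.2314), np.float64(0.261), np.float64(0.232)]
```

View pics/c1.png

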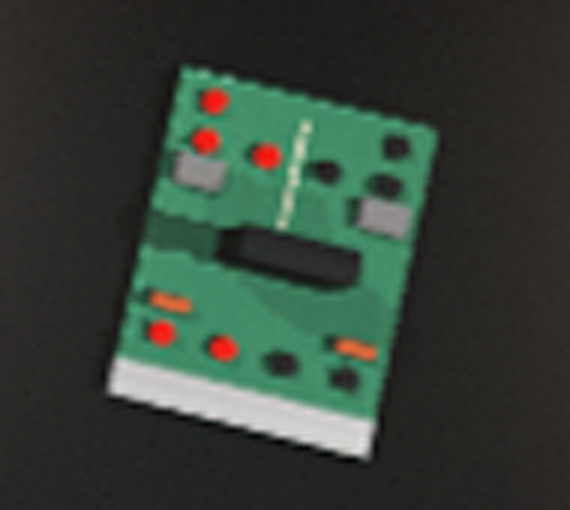

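View pics/c2.png

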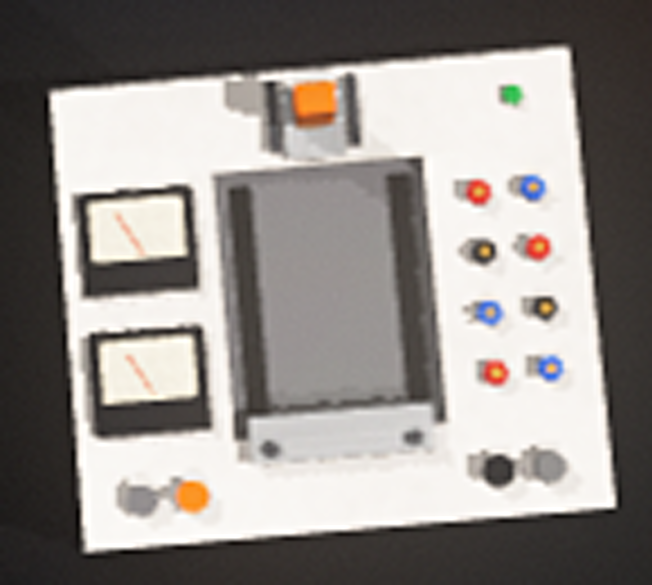

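The crop at (432,233) confirms the small green board: about 133x103 mm measured, black handle, steel strip towards the robot. I'll swing over there and take wrist views on the way.

```bash
python3 -m jog '[-0.018,-0.018,-0.02,0,0,0.05, -0.054,-0.054,-0.04,0,0,0.13, -0.097,-0.096,-0.06,0,0,0.22, -0.14,-0.139,-0.08,0,0,0.31, -0.184,-0.182,-0.087,0,0,0.40, -0.227,-0.225,-0.087,0,0,0.49, -0.27,-0.268,-0.087,0,0,0.58, -0.31,-0.307,-0.087,0,0,0.66, -0.342,-0.339,-0.087,0,0,0.72, -0.36,-0.357,-0.087,0,0,0.76]' 1
```

```text
time: 1.4
eef_pos: [0.4505, 0.2486, 0.301]
ee_rot: [[-0.496, 0.868, 0.0], [0.868, 0.496, -0.0], [-0.0, 0.0, -1.0]]
contact_force: [0.7, 0.8, -0.2]
width: 0.0854
```

```bash
python3 -m jog '[-0.021,-0.008,0,0,0,0.04, -0.064,-0.024,0,0,0,0.11, -0.114,-0.044,0,0,0,0.20, -0.165,-0.063,0,0,0,0.30, -0.216,-0.083,0,0,0,0.39, -0.267,-0.102,0,0,0,0.48, -0.318,-0.122,0,0,0,0.57, -0.365,-0.139,0,0,0,0.66, -0.403,-0.154,0,0,0,0.72, -0.424,-0.162,0,0,0,0.758]'
python3 - <<'E'
from h import *
import pickle
P=robot.camera_params("wrist"); im=robot.capture("wrist"); pickle.dump(P,open("w1.pkl","wb"))
cv2.imwrite("pics/w1.png",im[:,:,::-1]); print(robot.observe()["eef_pos"])
E
```

```text
time: 2.65
eef_pos: [0.5211, -0.1986, 0.3007]
ee_rot: [[0.235, 0.972, -0.0], [0.972, -0.235, -0.0], [-0.0, -0.0, -1.0]]
contact_force: [-1.3, 0.9, -0.5]
width: 0.0854
[ 0.52135446 -0.20074148  0.30086267]
```

View pics/w1.png

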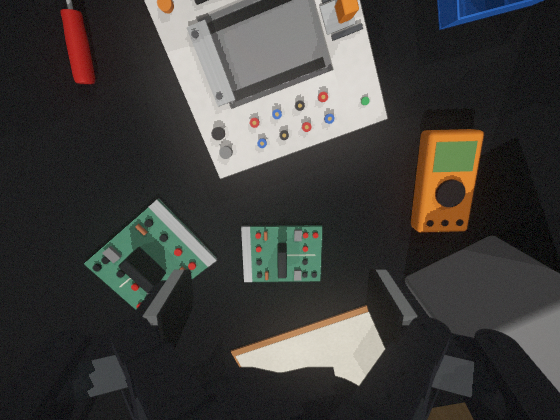

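The wrist view shows the small board at about (282,254) with its steel edge to the left. The trainer is at the top, with the lip around (212,62) and the tab at (345,10).

```bash
python3 - <<'E'
from h import *
import pickle
P=pickle.load(open("w1.pkl","rb")); im=cv2.imread("pics/w1.png")
win=np.zeros(im.shape[:2],np.uint8); win[215:295,232:335]=255
m=((im.max(2)>60).astype(np.uint8)*255)&win
m=cv2.morphologyEx(m,cv2.MORPH_CLOSE,np.ones((9,9)))
cs,_=cv2.findContours(m,0,2); c=max(cs,key=cv2.contourArea)
b=cv2.boxPoints(cv2.minAreaRect(c)); w=np.array([onz(P,p,0.006) for p in b]); print(b.round(1).tolist()); print(w.round(4),w.mean(0).round(4))
print([np.linalg.norm(w[i]-w[(i+1)%4]).round(4) for i in range(4)])
for i in range(4):
    d=w[(i+1)%4]-w[i]; print(np.degrees(np.arctan2(d[1],d[0])).round(2))
# handle top blob in both views
for nm,PP,(u0,u1,v0,v1) in (("w1",P,(262,305,235,285)),("top0",robot.camera_params("top"),(415,455,220,250))):
    I=cv2.imread(f"pics/{nm}.png")[v0:v1,u0:u1]; k=((I.max(2)<50)*255).astype(np.uint8)
    n,l,st,ce=cv2.connectedComponentsWithStats(k); j=1+np.argmax(st[1:,4]); print(nm,st[j],ce[j]+[u0,v0], onz(PP,ce[j]+[u0,v0],0.042).round(4), onz(PP,ce[j]+[u0,v0],0.030).round(4))
# trainer edges in top view: line fits
Pt=robot.camera_params("top"); T=cv2.imread("pics/top0.png"); wh=((T.min(2)>100)*255).astype(np.uint8)
wh=cv2.medianBlur(wh,3)
left=[];right=[];bot=[];top=[]
for v in range(172,250,3):
    r=np.where(wh[v,235:375])[0]; left.append((235+r[0]-.5,v)); right.append((235+r[-1]+.5,v))
for u in list(range(255,272,2))+list(range(322,352,2)):
    r=np.where(wh[140:275,u])[0]; top.append((u,140+r[0]-.5)); bot.append((u,140+r[-1]+.5))
for nm,pts in (("left",left),("right",right),("top",top),("bot",bot)):
    X=np.array([onz(Pt,p,0.058) for p in pts])[:,:2]
    vx,vy,x0,y0=cv2.fitLine(X.astype(np.float32),cv2.DIST_HUBER,0,.01,.01).ravel()
    print(nm,np.degrees(np.arctan2(vy,vx)).round(2),(x0,y0))
E
```

```text
[[240.8000030517578, 225.89999389648438], [322.0, 224.6999969482422], [322.79998779296875, 280.8999938964844], [241.60000610351562, 282.1000061035156]]
[[ 0.4383 -0.2745  0.006 ]
 [ 0.5645 -0.303   0.006 ]
 [ 0.5462 -0.4035  0.006 ]
 [ 0.4115 -0.3732  0.006 ]] [ 0.4901 -0.3386  0.006 ]
[np.float64(0.1294), np.float64(0.1021), np.float64(0.138), np.float64(0.1023)]
-12.73
-100.35
167.33
74.86
w1 [  0  47  43   3 102] [283.54901961 283.2254902 ] [ 0.4851 -0.3705  0.042 ] [ 0.4835 -0.3777  0.03  ]
top0 [  6   8  24  10 156] [432.44230769 232.35897436] [ 0.4902 -0.3359  0.042 ] [ 0.491  -0.3393  0.03  ]
left 5.99 (np.float32(0.55339247), np.float32(0.08776431))
right 6.11 (np.float32(0.5590896), np.float32(-0.17501037))
top -84.06 (np.float32(0.6606977), np.float32(-0.049716055))
bot -84.03 (np.float32(0.428447), np.float32(-0.059560712))
```

```bash
python3 -m jog '[-0.012,0,0.016,0,0,0, -0.036,0.001,0.045,0,0,0, -0.065,0.001,0.08,0,0,0, -0.094,0.002,0.115,0,0,0, -0.12,0.003,0.145,0,0,0, -0.136,0.003,0.168,0,0,0, -0.142,0.003,0.18,0,0,0, -0.142,0.003,0.18,0,0,0, -0.142,0.003,0.18,0,0,0, -0.142,0.003,0.18,0,0,0]'
python3 - <<'E'
from h import *
import pickle
s=robot.observe();P=robot.camera_params("wrist"); im=robot.capture("wrist"); pickle.dump(P,open("w2.pkl","wb"))
cv2.imwrite("pics/w2.png",im[:,:,::-1]); print(s["eef_pos"])
X=s["eef_pos"]; print(proj(P,[X[0],X[1],.042]),proj(P,[X[0],X[1],.006]))
E
```

```text
time: 3.95
eef_pos: [0.4918, -0.3357, 0.1218]
ee_rot: [[0.232, 0.973, 0.001], [0.973, -0.232, -0.0], [0.0, 0.001, -1.0]]
contact_force: [-0.2, -0.2, -0.2]
width: 0.0856
[ 0.49179106 -0.3357175   0.12177717]
[280.25407087 213.70325229] [280.1233596  201.45898989]
```

View pics/w2.png

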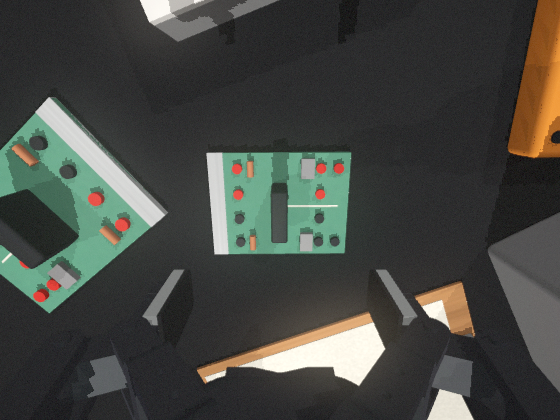

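The handle's top is centred at about (280,218) and the TCP projects to (280,214), so I need about 4 mm along tool -x. The yaw is aligned. I'll descend and then grip.

```bash
python3 -m jog '[-0.001,0,0.01,0,0,0, -0.003,0,0.03,0,0,0, -0.0045,0,0.055,0,0,0, -0.0045,0,0.075,0,0,0, -0.0045,0,0.088,0,0,0, -0.0045,0,0.095,0,0,0, -0.0045,0,0.095,0,0,0, -0.0045,0,0.095,0,0,0, -0.0045,0,0.095,0,0,0, -0.0045,0,0.095,0,0,0]'
python3 -m jog '[0,0,0,0,0,0, 0,0,0,0,0,0, 0,0,0,0,0,0, 0,0,0,0,0,0, 0,0,0,0,0,0, 0,0,0,0,0,0, 0,0,0,0,0,0, 0,0,0,0,0,0, 0,0,0,0,0,0, 0,0,0,0,0,0]' 0
```

```text
time: 5.25
eef_pos: [0.4901, -0.3408, 0.0263]
ee_rot: [[0.233, 0.973, 0.001], [0.973, -0.233, -0.0], [-0.0, 0.001, -1.0]]
contact_force: [0.3, -0.3, -0.1]
width: 0.0852
time: 6.5
eef_pos: [0.4899, -0.3407, 0.0259]
ee_rot: [[0.233, 0.973, 0.0], [0.973, -0.233, 0.0], [0.0, 0.0, -1.0]]
contact_force: [-0.1, -0.1, -0.3]
width: 0.0002
```

The fingers closed on nothing. Looking again.

```bash
python3 - <<'E'
from h import *
print(robot.observe()["width"])
for n in ["wrist","side","top"]:
    cv2.imwrite(f"pics/{n}3.png",robot.capture(n)[:,:,::-1])
a=cv2.imread("pics/side3.png")[270:400,220:380]; cv2.imwrite("pics/side3c.png",cv2.resize(a,None,fx=4,fy=4,interpolation=2))
E
```

```text
0.00018826720571426514
```

View pics/wrist3.png

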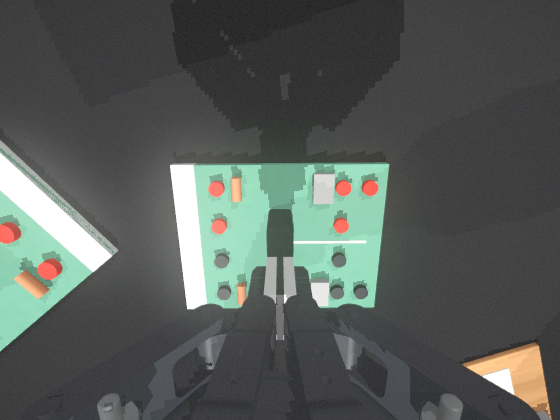

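View pics/side3c.png

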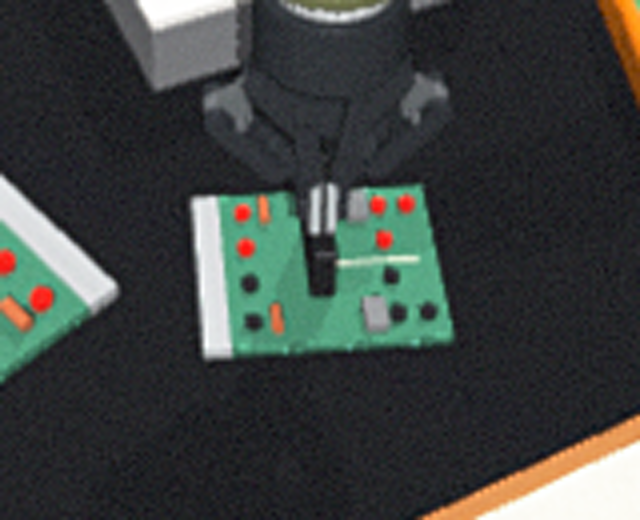

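```bash
python3 - <<'E'
from h import *
s=robot.observe(); X=s["eef_pos"]; R=s["ee_rot"]; print(X)
for n in ["wrist","side","top"]:
    P=robot.camera_params(n); print(n,"tcp",proj(P,X).round(1),"tip",proj(P,X+.014*R[:,2]).round(1),"grasp",proj(P,X-.005*R[:,2]).round(1),"tip+11x",proj(P,X+.014*R[:,2]+.011*R[:,0]).round(1),
     "z=.006",proj(P,[X[0],X[1],.006]).round(1))
    if n!="wrist":
        a=cv2.imread(f"pics/{n}3.png"); u,v=proj(P,X).astype(int); a=a[v-45:v+45,u-60:u+60]; cv2.imwrite(f"pics/{n}3z.png",cv2.resize(a,None,fx=6,fy=6,interpolation=2))
P=robot.camera_params("wrist"); im=cv2.imread("pics/wrist3.png")
print([onz(P,p,.006).round(4) for p in [(172,164),(388,163),(374,309),(188,309)]])
print(onz(P,(281,208),.042),onz(P,(281,208),.006))
E
```

```text
[ 0.48993816 -0.34073378  0.02591099]
wrist tcp [280.7 257.8] tip [280.6 247.5] grasp [280.7 261.8] tip+11x [280.6 231.1] z=.006 [280.6 243.6]
side tcp [299.4 329.5] tip [299.2 333.7] grasp [299.5 328. ] tip+11x [298.6 329.6] z=.006 [299.1 335.5]
top tcp [432.6 232.9] tip [430.9 233.3] grasp [433.2 232.8] tip+11x [426.2 232.1] z=.006 [430.1 233.4]
[array([ 0.4396, -0.2761,  0.006 ]), array([ 0.5634, -0.3052,  0.006 ]), array([ 0.5413, -0.4039,  0.006 ]), array([ 0.4161, -0.3739,  0.006 ])]
[ 0.49824045 -0.3063708   0.042     ] [ 0.49574331 -0.31751302  0.006     ]
```

View pics/top3z.png

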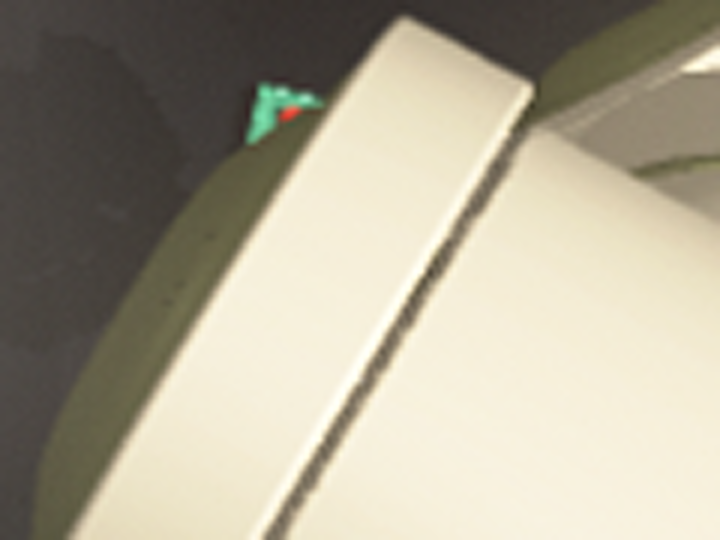

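View pics/side3z.png

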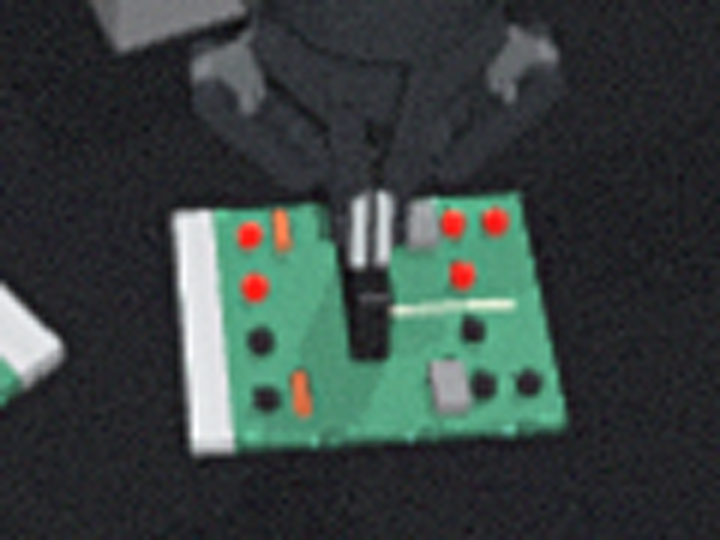

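```bash
python3 - <<'E'
from h import *
s=robot.observe(); R=s["ee_rot"]; C=np.array([.490,-.340,0]); 
for n in ["side","wrist"]:
    P=robot.camera_params(n)
    for z in (.006,.042):
        for a in (-.023,0,.023):
            q=proj(P,C+a*R[:,0]+[0,0,z]); print(n,z,a,q.round(1), ((q-[239,284])*6).round(0) if n=="side" else "")
a=cv2.imread("pics/wrist3.png")[190:350,200:360]; cv2.imwrite("pics/w3z.png",cv2.resize(a,None,fx=5,fy=5,interpolation=2)[:600])
print(s["contact_force"],s["wrist_torque"])
E
```

```text
side 0.006 -0.023 [300.3 344.1] [368. 360.]
side 0.006 0 [299.  335.2] [360. 307.]
side 0.006 0.023 [297.8 326.8] [353. 257.]
side 0.042 -0.023 [300.9 333.1] [371. 294.]
side 0.042 0 [299.6 324.2] [363. 241.]
side 0.042 0.023 [298.3 315.8] [356. 191.]
wrist 0.006 -0.023 [280.4 274.3] 
wrist 0.006 0 [280.4 242.5] 
wrist 0.006 0.023 [280.4 208.3] 
wrist 0.042 -0.023 [280.6 307.5] 
wrist 0.042 0 [280.6 270.4] 
wrist 0.042 0.023 [280.6 229.9] 
[ 0.11470179 -1.15873743 -0.40324579] [ 0.02147935 -0.01524257  0.00974475]
```

View pics/w3z.png

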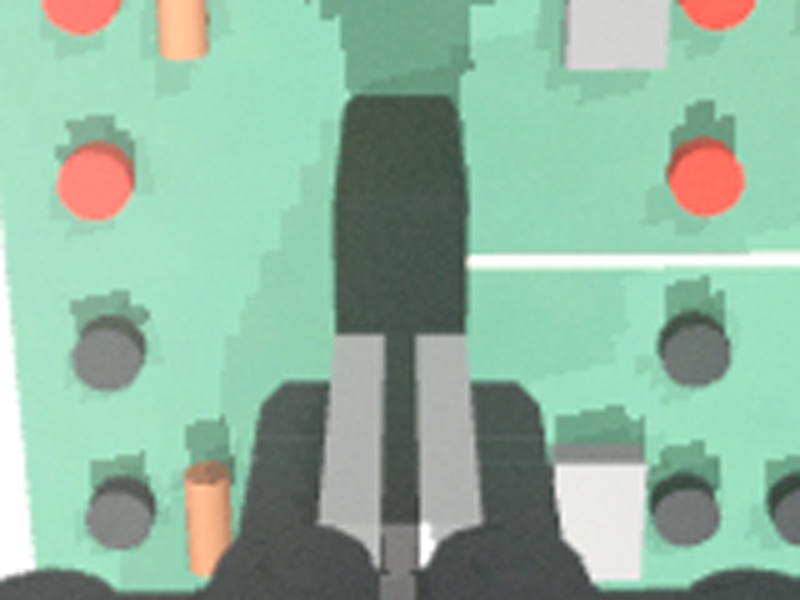

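The projections put the fingers right at the handle: the pads emerge from its top at its centre. But the opening reads zero, so I'll check with a small lift whether it is held.

```bash
python3 -m jog '[0,0,-0.003,0,0,0, 0,0,-0.008,0,0,0, 0,0,-0.014,0,0,0, 0,0,-0.02,0,0,0, 0,0,-0.025,0,0,0, 0,0,-0.03,0,0,0, 0,0,-0.03,0,0,0, 0,0,-0.03,0,0,0, 0,0,-0.03,0,0,0, 0,0,-0.03,0,0,0]'
python3 - <<'E'
from h import *
print(robot.observe()["width"])
for n in ["wrist","side"]:
    cv2.imwrite(f"pics/{n}4.png",robot.capture(n)[:,:,::-1])
a=cv2.imread("pics/side4.png")[270:400,220:380]; cv2.imwrite("pics/side4c.png",cv2.resize(a,None,fx=4,fy=4,interpolation=2))
E
```

```text
time: 7.9
eef_pos: [0.4898, -0.3407, 0.0557]
ee_rot: [[0.233, 0.973, -0.0], [0.973, -0.233, 0.0], [0.0, -0.0, -1.0]]
contact_force: [-0.6, -0.4, -1.5]
width: -0.0002
-0.00021021428492865602
```

View pics/wrist4.png

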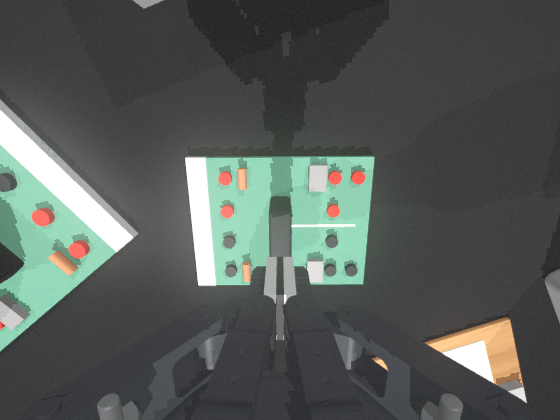

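View pics/side4c.png

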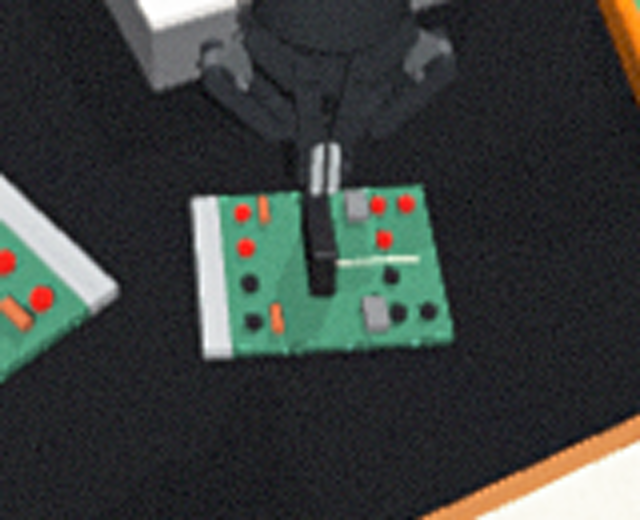

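```bash
python3 - <<'E'
from h import *
s=robot.observe(); X=s["eef_pos"]; R=s["ee_rot"]; P=robot.camera_params("wrist")
for z in (.014,.0,-.015,-.03,-.045):
    print(z,[proj(P,X+z*R[:,2]+x*R[:,0]+y*R[:,1]).round(1).tolist() for x,y in ((.011,0),(-.011,0),(.011,.0425),(-.011,.0425))])
a=cv2.imread("pics/wrist4.png")[190:350,200:360]; a=cv2.convertScaleAbs(a,alpha=2.0,beta=20);cv2.imwrite("pics/w4z.png",cv2.resize(a,None,fx=4,fy=4,interpolation=2)[:600])
a=cv2.imread("pics/w2.png")[250:420,100:460]; a=cv2.convertScaleAbs(a,alpha=2.0,beta=20);cv2.imwrite("pics/w2z.png",cv2.resize(a,None,fx=2,fy=2,interpolation=2)[:600])
a=cv2.imread("pics/side4.png")[270:350,250:350];a=cv2.convertScaleAbs(a,alpha=2.0,beta=20); cv2.imwrite("pics/side4z.png",cv2.resize(a,None,fx=6,fy=6,interpolation=2))
E
```

```text
0.014 [[280.6, 231.1], [280.6, 263.3], [350.1, 231.0], [347.6, 263.2]]
0.0 [[280.7, 240.3], [280.7, 274.5], [355.5, 240.2], [352.6, 274.5]]
-0.015 [[280.8, 251.9], [280.8, 288.6], [362.3, 251.8], [358.9, 288.5]]
-0.03 [[280.9, 265.8], [280.9, 305.3], [370.4, 265.7], [366.3, 305.2]]
-0.045 [[281.0, 282.7], [281.0, 325.5], [380.4, 282.6], [375.3, 325.4]]
```

View pics/w4z.png

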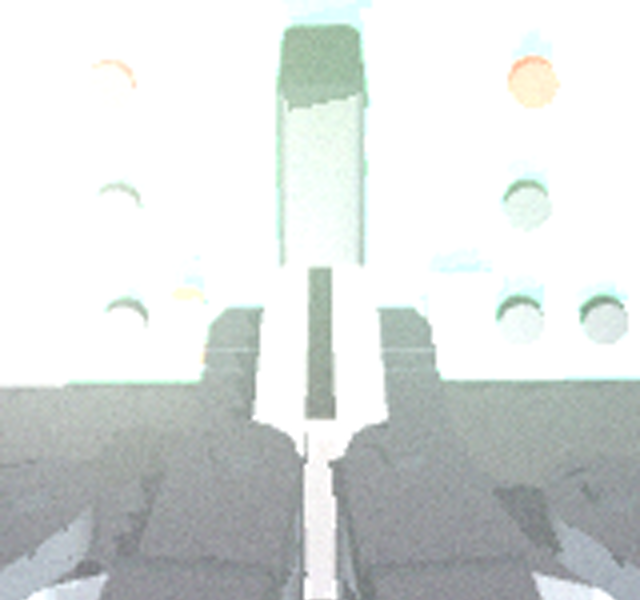

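View pics/w2z.png

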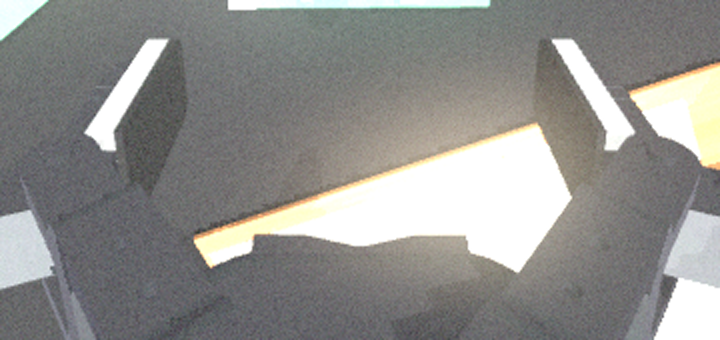

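View pics/side4z.png

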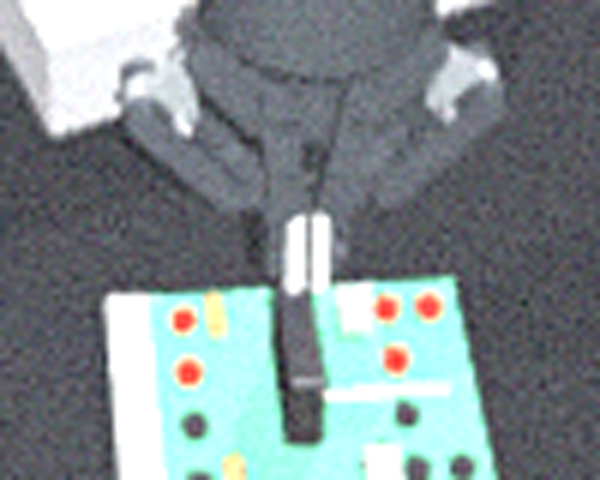

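The images disagree with the stated tool geometry. The pads' ends stay at wrist row 257, which puts the fingertips about 17 mm behind the reported TCP instead of 14 mm ahead. The side view gives the same: tip at z≈0.041 when the TCP read 0.026, just above the 42 mm handle. So they closed above the handle. I'll reopen and go about 30 mm lower, watching the force.

```bash
python3 -m jog '[0,0,0,0,0,0, 0,0,0,0,0,0, 0,0,0,0,0,0, 0,0,0,0,0,0, 0,0,0.008,0,0,0, 0,0,0.02,0,0,0, 0,0,0.032,0,0,0, 0,0,0.042,0,0,0, 0,0,0.05,0,0,0, 0,0,0.05,0,0,0]' 1
python3 - <<'E'
from h import *
cv2.imwrite("pics/s5.png",cv2.resize(robot.capture("side")[260:380,220:380,::-1],None,fx=4,fy=4))
E
python3 -m jog '[0,0,0.003,0,0,0, 0,0,0.006,0,0,0, 0,0,0.009,0,0,0, 0,0,0.009,0,0,0, 0,0,0.009,0,0,0, 0,0,0.009,0,0,0, 0,0,0.009,0,0,0, 0,0,0.009,0,0,0, 0,0,0.009,0,0,0, 0,0,0.009,0,0,0]'
```

```text
time: 9.25
eef_pos: [0.4895, -0.3406, 0.0052]
ee_rot: [[0.233, 0.972, -0.001], [0.972, -0.233, 0.001], [0.0, -0.001, -1.0]]
contact_force: [-0.3, 0.1, 0.5]
width: 0.0854
time: 10.55
eef_pos: [0.4899, -0.3407, -0.0031]
ee_rot: [[0.233, 0.973, 0.0], [0.973, -0.233, -0.0], [-0.0, 0.0, -1.0]]
contact_force: [-0.4, 0.5, 0.1]
width: 0.0853
```

View pics/s5.png

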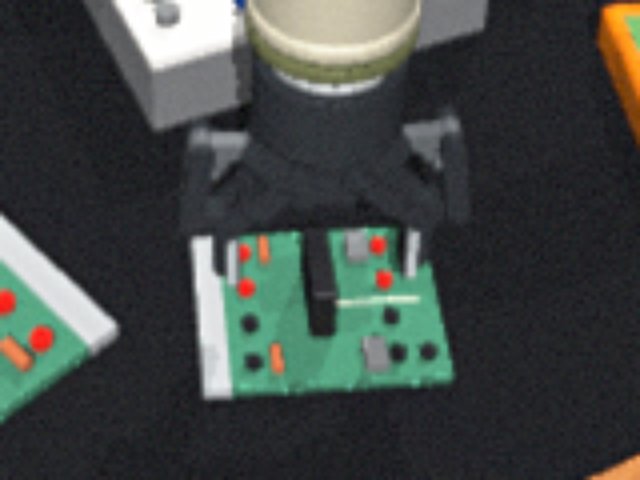

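No contact force at a reported z of -3 mm, which confirms the offset. Gripping.

```bash
python3 -m jog '[0,0,0,0,0,0, 0,0,0,0,0,0, 0,0,0,0,0,0, 0,0,0,0,0,0, 0,0,0,0,0,0, 0,0,0,0,0,0, 0,0,0,0,0,0, 0,0,0,0,0,0, 0,0,0,0,0,0, 0,0,0,0,0,0]' 0
```

```text
time: 11.8
eef_pos: [0.49, -0.3408, -0.0029]
ee_rot: [[0.233, 0.973, 0.0], [0.973, -0.233, -0.0], [-0.0, 0.0, -1.0]]
contact_force: [-1.0, 0.2, 5.6]
width: 0.013
```

Grip confirmed (13 mm on the 14 mm handle). Lifting and carrying towards the bay.

```bash
python3 -m jog '[0,0,-0.008,0,0,0, 0,0,-0.028,0,0,0, 0,0,-0.055,0,0,0, 0.005,0,-0.085,0,0,0, 0.02,0,-0.115,0,0,-0.02, 0.045,0,-0.135,0,0,-0.05, 0.08,0,-0.143,0,0,-0.10, 0.115,-0.001,-0.143,0,0,-0.15, 0.14,-0.001,-0.143,0,0,-0.19, 0.15,-0.001,-0.143,0,0,-0.2]'
python3 - <<'E'
from h import *
import pickle
s=robot.observe(); print(s["eef_pos"],s["width"]);P=robot.camera_params("wrist"); cv2.imwrite("pics/w6.png",robot.capture("wrist")[:,:,::-1]); pickle.dump((P,s),open("w6.pkl","wb"))
E
```

```text
time: 13.05
eef_pos: [0.5238, -0.1928, 0.1398]
ee_rot: [[0.033, 0.999, -0.001], [0.999, -0.033, 0.001], [0.001, -0.001, -1.0]]
contact_force: [-0.3, -0.5, -3.9]
width: 0.0133
[ 0.52382735 -0.19278363  0.13978371] 0.013313542882216424
```

View pics/w6.png

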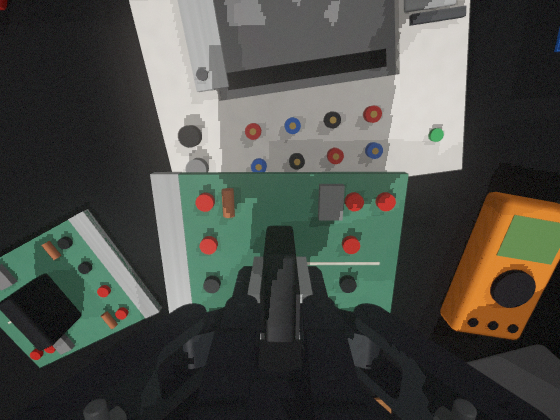

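```bash
python3 - <<'E'
from h import *
import pickle
from scipy.spatial.transform import Rotation as Ro
P,s=pickle.load(open("w6.pkl","rb")); X=s["eef_pos"];R=s["ee_rot"]
for uv in [(152,173),(407,172)]:
    c,d=ray(P,uv); c=R.T@(c-X); d=R.T@d; t=(-.0089-c[2])/d[2]; print("corner in tool",(c+t*d).round(4))
O=np.array([.5436,-.0449,0]); th=np.radians(6.0); xh=np.array([np.cos(th),np.sin(th),0]); yh=np.array([-np.sin(th),np.cos(th),0])
W=lambda x,y,z:O+x*xh+y*yh+np.array([0,0,z])
for n,q in dict(bayFR=(.067,-.053,.058),bayNR_lipend=(-.057,-.045,.067),lip_back=(-.067,-.045,.067),trFR=(.115,-.13,.058),trNR=(-.115,-.13,.058),floorFR=(.067,-.053,.05)).items(): print(n,proj(P,W(*q)).round(1))
im=cv2.imread("pics/w6.png")[0:190,130:490]; cv2.imwrite("pics/w6z.png",cv2.resize(im,None,fx=2.2,fy=2.2,interpolation=2))
E
```

```text
corner in tool [ 0.0515 -0.0642 -0.0089]
corner in tool [ 0.0519  0.063  -0.0089]
bayFR [402.2  75.9]
bayNR_lipend [230.5  88.5]
lip_back [216.6  90.6]
trFR [464.1 170.9]
trNR [182.7 208.6]
floorFR [398.2  77. ]
```

View pics/w6z.png

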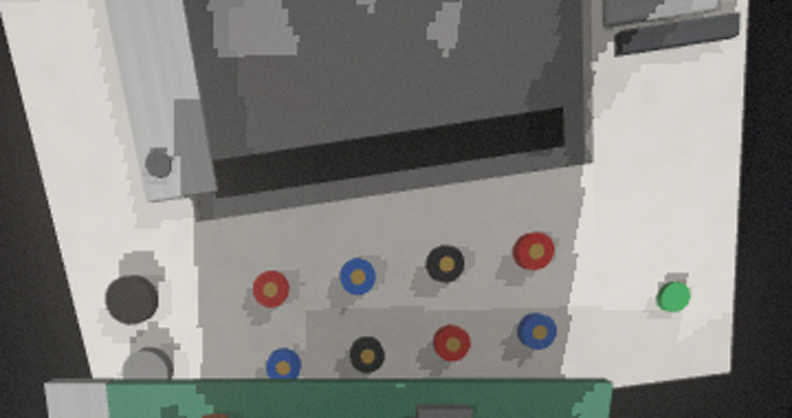

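The board sits square in the grip. The wrist view puts the trainer about 1.3 mm nearer than the top view did, relative to the board. I'll work out the approach pose.

```bash
cat > tgt.py <<'E'
from h import *
from scipy.spatial.transform import Rotation as Ro
import sys
O=np.array([.5423,-.0449,0]); th=np.radians(6.0); xh=np.array([np.cos(th),np.sin(th),0]); yh=np.array([-np.sin(th),np.cos(th),0]); zh=np.array([0,0,1.])
def target(cx,cz,a,y=0,k=.0029):
    ty=np.cos(a)*xh+np.sin(a)*zh; tz=np.sin(a)*xh-np.cos(a)*zh; R=np.c_[yh,ty,tz]
    return O+cx*xh+cz*zh+y*yh+.065*ty+k*tz, R
def show(cx,cz,a,**k):
    s=robot.observe(); X,R=s["eef_pos"],s["ee_rot"]; p,T=target(cx,cz,a,**k)
    print("now",X.round(4),"tgt",p.round(4),"shift",(R.T@(p-X)).round(4),"rot",Ro.from_matrix(R.T@T).as_rotvec().round(4))
def edge():
    s=robot.observe(); X,R=s["eef_pos"],s["ee_rot"]; c=X-.0029*R[:,2]-.065*R[:,1]; d=c-O
    b=c+.003*-R[:,2]-O
    print("corner tr",np.round([d@xh,d@yh,d[2]],4),"edge",np.round([b@xh,b@yh,b[2]],4),"tilt",np.degrees(np.arcsin(R[2,1])).round(2),"F",s["contact_force"].round(1),"w",s["width"].round(4),"t",s["time"])
E
python3 - <<'E'
from tgt import *
show(-.048,.080,.30); show(-.048,.11,.30)
E
```

```text
now [ 0.5241 -0.1924  0.1397] tgt [ 0.5572 -0.0433  0.0964] shift [0.15   0.0283 0.0434] rot [-0.3001  0.0195 -0.1363]
now [ 0.5241 -0.1924  0.1397] tgt [ 0.5572 -0.0433  0.1264] shift [0.1501 0.0283 0.0134] rot [-0.3001  0.0195 -0.1363]
```

```bash
python3 -m jog '[0.012,0.002,0,-0.02,0,-0.01, 0.037,0.007,0,-0.07,0,-0.03, 0.065,0.012,0.002,-0.13,0.01,-0.06, 0.095,0.018,0.005,-0.19,0.01,-0.085, 0.122,0.023,0.009,-0.245,0.015,-0.11, 0.142,0.027,0.012,-0.285,0.019,-0.13, 0.15,0.028,0.013,-0.3,0.0195,-0.136, 0.15,0.028,0.013,-0.3,0.0195,-0.136, 0.15,0.028,0.013,-0.3,0.0195,-0.136, 0.15,0.028,0.013,-0.3,0.0195,-0.136]'
python3 - <<'E'
from tgt import *
edge(); im=robot.capture("side")[:,:,::-1]; cv2.imwrite("pics/s7.png",cv2.resize(im[150:300,200:380],None,fx=4,fy=4,interpolation=2)); cv2.imwrite("pics/w7.png",robot.capture("wrist")[:,:,::-1]); edge()
E
```

```text
time: 14.35
eef_pos: [0.5573, -0.0464, 0.127]
ee_rot: [[-0.101, 0.95, 0.295], [0.995, 0.097, 0.028], [-0.002, 0.296, -0.955]]
contact_force: [-0.3, 0.1, -3.0]
width: 0.0133Traceback (most recent call last):
  File "<stdin>", line 2, in <module>
  File "tgt.py", line 14, in edge
    print("corner tr",np.round([d@xh,d@yh,d[2]],4),"edge",np.round([b@xh,b@yh,b[2]],4),"tilt",np.degrees(np.arcsin(R[2,1])).round(2),"F",s["contact_force"].round(1),"w",s["width"].round(4),"t",s["time"])
                                                                                                                                                                         ^^^^^^^^^^^^^^^^
AttributeError: 'float' object has no attribute 'round'
```

```bash
sed -i 's/s\["width"\].round(4)/round(s["width"],4)/' tgt.py
python3 - <<'E'
from tgt import *
edge(); im=robot.capture("side")[:,:,::-1]; cv2.imwrite("pics/s7.png",cv2.resize(im[150:300,200:380],None,fx=4,fy=4,interpolation=2)); cv2.imwrite("pics/w7.png",robot.capture("wrist")[:,:,::-1]); edge(); show(-.048,.065,.3)
P=robot.camera_params("wrist")
W=lambda x,y,z:O+x*xh+y*yh+np.array([0,0,z])
for n,q in dict(lipL=(-.057,.045,.067),lipR=(-.057,-.045,.067),bayFL=(.067,.053,.058),bayFR=(.067,-.053,.058),bayNL=(-.067,.053,.058),tab=(.096,0,.099),trFL=(.115,.13,.058),trNL=(-.115,.13,.058)).items(): print(n,proj(P,W(*q)).round(1))
E
```

```text
corner tr [-0.0482 -0.0029  0.1105] edge [-0.049  -0.0029  0.1134] tilt 17.22 F [-0.3  0.1 -3. ] w 0.0133 t 14.35
corner tr [-0.0482 -0.0026  0.1105] edge [-0.0491 -0.0026  0.1134] tilt 17.22 F [-0.  -0.7 -3.4] w 0.0129 t 14.45
now [ 0.5572 -0.0461  0.127 ] tgt [ 0.5572 -0.0433  0.0814] shift [ 0.0028 -0.0133  0.0436] rot [ 0.0005  0.0023 -0.0028]
lipL [146.5 165.7]
lipR [163.8 287.3]
bayFL [318.4 144.8]
bayFR [314.  266.6]
bayNL [129.7 152. ]
tab [374.9 222.4]
trFL [381.8  36.6]
trNL [7.2 8.7]
```

View pics/s7.png

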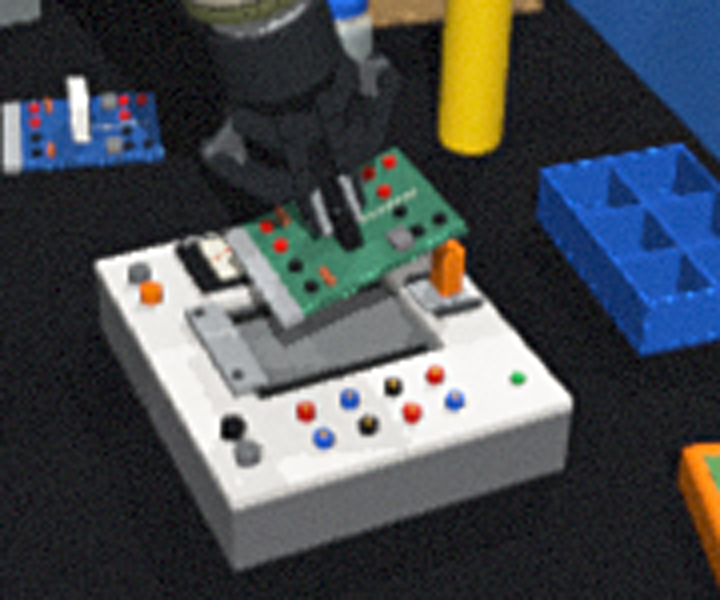

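View pics/w7.png

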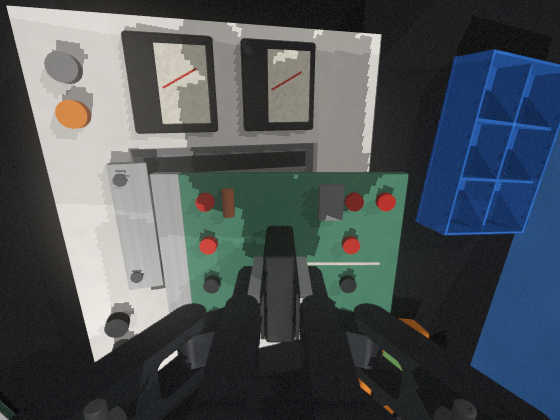

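The side view shows the board tilted, with its steel edge just inside the lip and its free end short of the orange tab. In the wrist view the trainer corners match the prediction within about 2 px. I'll centre by 2.8 mm and lower the steel edge to about 3 mm above the bay floor.

```bash
python3 -m jog '[0.001,-0.002,0.006,0,0,0, 0.002,-0.005,0.016,0,0,0, 0.0028,-0.0085,0.028,0,0,0, 0.0028,-0.0115,0.038,0,0,0, 0.0028,-0.0135,0.044,0,0,0, 0.0028,-0.0148,0.0485,0,0,0, 0.0028,-0.016,0.052,0,0,0, 0.0028,-0.0168,0.055,0,0,0, 0.0028,-0.0168,0.055,0,0,0, 0.0028,-0.0168,0.055,0,0,0]'
python3 - <<'E'
from tgt import *
edge(); im=robot.capture("side")[:,:,::-1]; cv2.imwrite("pics/s8.png",cv2.resize(im[170:270,220:340],None,fx=6,fy=6,interpolation=2)); cv2.imwrite("pics/w8.png",robot.capture("wrist")[:,:,::-1]); show(-.063,.052,.3)
E
```

```text
time: 15.7
eef_pos: [0.5667, -0.045, 0.0869]
ee_rot: [[-0.103, 0.959, 0.264], [0.995, 0.098, 0.033], [0.005, 0.265, -0.964]]
contact_force: [0.4, 0.3, -3.7]
width: 0.0132
corner tr [-0.0392 -0.0025  0.0725] edge [-0.04   -0.0025  0.0754] tilt 15.4 F [ 0.4  0.3 -3.7] w 0.0132 t 15.7
now [ 0.5667 -0.0449  0.087 ] tgt [ 0.5423 -0.0449  0.0684] shift [ 0.0025 -0.0283  0.0114] rot [-0.0312 -0.005  -0.0024]
```

View pics/s8.png

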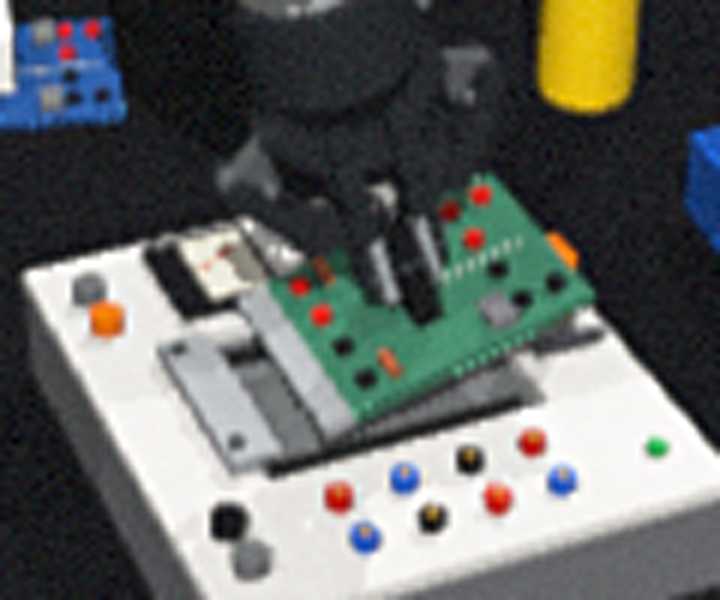

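View pics/w8.png

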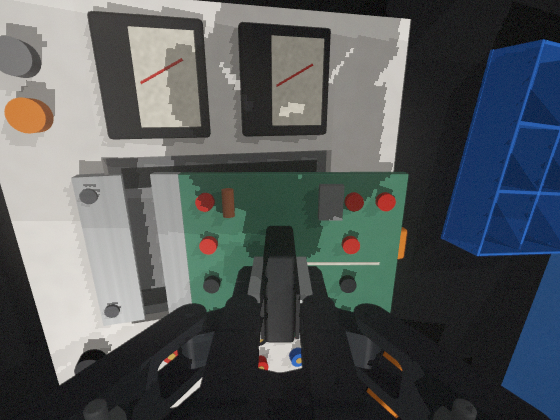

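The pose was not fully reached: it is 9 mm too far out and 18 mm high. Checking the joints for a limit.

```bash
python3 - <<'E'
from tgt import *
s=robot.observe(); print(s["qpos"].round(1))
E
```

```text
[ -4.5  31.3   6.3 130.4 -59.9   6.1  65.4]
```

j5 and j6 sit at their limits (-59.9°, 6.1°), so 17° of outward tilt isn't available this close in. About 8.6° (0.15 rad) still clears the latch tongue. I'll back up, re-tilt there, then lower.

```bash
python3 - <<'E'
from tgt import *
show(-.040,.095,.25);show(-.053,.095,.15); show(-.053,.053,.15)
a=.15
for cx,cz in((-.053,.053),(-.054,.0515),(-.063,.0515)):
    print("free bottom corner",cx+.13*np.cos(a),cz+.13*np.sin(a)-.05,"top lead",cx-.006*np.sin(a),cz+.006*np.cos(a)-.05)
E
```

```text
now [ 0.5667 -0.0449  0.087 ] tgt [ 0.5659 -0.0424  0.1083] shift [ 0.0027  0.0051 -0.0207] rot [ 0.0188 -0.005  -0.0023]
now [ 0.5667 -0.0449  0.087 ] tgt [ 0.5539 -0.0437  0.1018] shift [ 0.0027 -0.0081 -0.0177] rot [ 0.1188 -0.0051 -0.0021]
now [ 0.5667 -0.0449  0.087 ] tgt [ 0.5539 -0.0437  0.0598] shift [ 0.0024 -0.0193  0.0228] rot [ 0.1188 -0.0051 -0.0021]
free bottom corner 0.0755402401316855 0.022426957221567886 top lead -0.0538966287948416 0.00893262646761625
free bottom corner 0.0745402401316855 0.020926957221567885 top lead -0.0548966287948416 0.007432626467616249
free bottom corner 0.0655402401316855 0.020926957221567885 top lead -0.06389662879484159 0.007432626467616249
```

```bash
python3 -m jog '[0,0.001,-0.003,0,0,0, 0,0.003,-0.01,0,0,0, 0,0.006,-0.02,0,0,0, 0,0.009,-0.03,0,0,0, 0,0.011,-0.038,0,0,0, 0,0.011,-0.038,0,0,0, 0,0.011,-0.038,0,0,0, 0,0.011,-0.038,0,0,0, 0,0.011,-0.038,0,0,0, 0,0.011,-0.038,0,0,0]'
python3 - <<'E'
from tgt import *
s=robot.observe(); print(s["qpos"].round(1)); edge(); show(-.053,.095,.15)
E
```

```text
time: 17.05
eef_pos: [0.5671, -0.0453, 0.1262]
ee_rot: [[-0.103, 0.959, 0.263], [0.995, 0.098, 0.033], [0.005, 0.265, -0.964]]
contact_force: [-0.8, 1.0, -3.1]
width: 0.0128
[-13.7  28.2  19.3 129.4 -54.3  14.1  60.1]
corner tr [-0.0388 -0.0028  0.1118] edge [-0.0396 -0.0028  0.1147] tilt 15.37 F [-0.8  1.  -3.1] w 0.0128 t 17.05
now [ 0.5671 -0.0453  0.1262] tgt [ 0.5539 -0.0437  0.1018] shift [ 0.0028 -0.019   0.0201] rot [ 0.1183 -0.0051 -0.0023]
```

```bash
python3 -m jog '[0,-0.001,0,0.01,0,0, 0.001,-0.004,0.003,0.03,-0.001,0, 0.0015,-0.008,0.007,0.055,-0.002,0, 0.002,-0.012,0.012,0.08,-0.003,-0.001, 0.0025,-0.016,0.016,0.1,-0.004,-0.002, 0.0028,-0.019,0.02,0.118,-0.005,-0.002, 0.0028,-0.019,0.02,0.118,-0.005,-0.002, 0.0028,-0.019,0.02,0.118,-0.005,-0.002, 0.0028,-0.019,0.02,0.118,-0.005,-0.002, 0.0028,-0.019,0.02,0.118,-0.005,-0.002]'
python3 - <<'E'
from tgt import *
s=robot.observe(); print(s["qpos"].round(1)); edge(); show(-.053,.053,.15)
E
```

```text
time: 18.3
eef_pos: [0.554, -0.0437, 0.1023]
ee_rot: [[-0.104, 0.983, 0.15], [0.995, 0.103, 0.016], [0.0, 0.15, -0.989]]
contact_force: [0.3, 0.3, -3.9]
width: 0.0131
[-19.8  32.5  27.5 127.3 -48.4  21.2  54. ]
corner tr [-0.0529  0.      0.0954] edge [-0.0534  0.      0.0983] tilt 8.65 F [ 0.3  0.3 -3.9] w 0.0131 t 18.3
now [ 0.554  -0.0437  0.1023] tgt [ 0.5539 -0.0437  0.0598] shift [-0.     -0.0064  0.042 ] rot [ 0.001  -0.0002 -0.0002]
```

```bash
python3 -m jog '[0,-0.0006,0.004,0,0,0, 0,-0.0018,0.012,0,0,0, 0,-0.003,0.02,0,0,0, 0,-0.0042,0.028,0,0,0, 0,-0.005,0.034,0,0,0, 0,-0.0056,0.0375,0,0,0, 0,-0.006,0.04,0,0,0, 0,-0.0062,0.041,0,0,0, 0,-0.0062,0.041,0,0,0, 0,-0.0062,0.041,0,0,0]'
python3 - <<'E'
from tgt import *
s=robot.observe(); print(s["qpos"].round(1)); edge(); im=robot.capture("side")[:,:,::-1]; cv2.imwrite("pics/s9.png",cv2.resize(im[170:270,220:340],None,fx=6,fy=6,interpolation=2)); cv2.imwrite("pics/w9.png",robot.capture("wrist")[:,:,::-1]); show(-.063,.0525,.15)
E
```

```text
time: 19.55
eef_pos: [0.5541, -0.0435, 0.0608]
ee_rot: [[-0.105, 0.983, 0.149], [0.995, 0.103, 0.016], [0.0, 0.15, -0.989]]
contact_force: [0.2, -0.1, -4.4]
width: 0.0129
[-13.8  35.5  18.9 128.3 -53.8  14.8  58.9]
corner tr [-0.0528  0.0001  0.0539] edge [-0.0533  0.0001  0.0568] tilt 8.64 F [ 0.2 -0.1 -4.4] w 0.0129 t 19.55
now [ 0.5541 -0.0435  0.0608] tgt [ 0.544  -0.0447  0.0593] shift [-0.0001 -0.0102 -0.0001] rot [ 0.0008 -0.0001  0.0001]
```

View pics/s9.png

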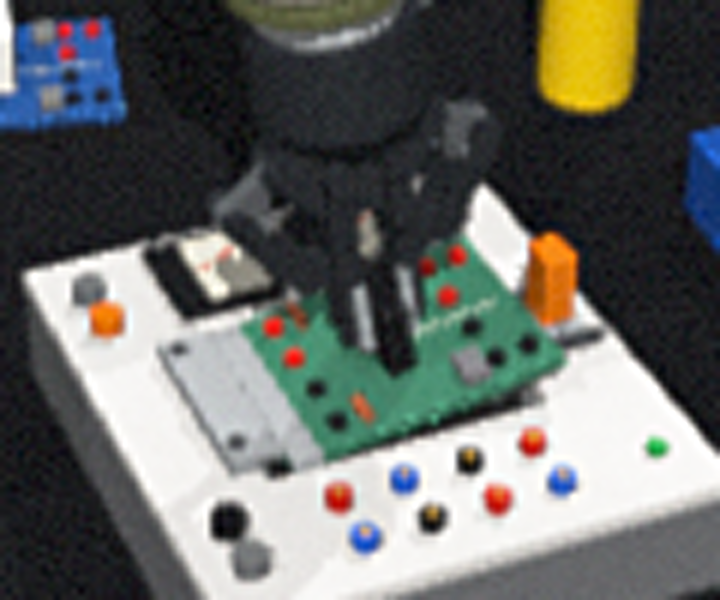

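View pics/w9.png

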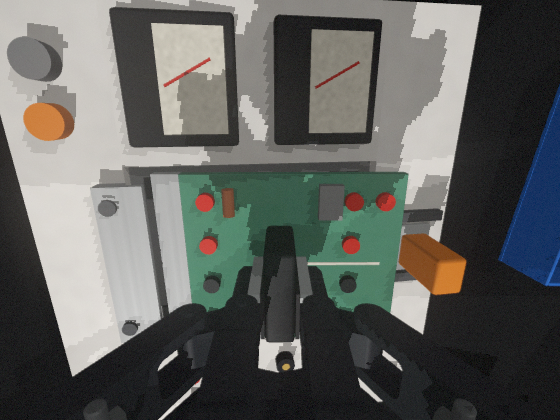

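The board is low in the bay, with its steel edge just ahead of the lip in both views and its free end above the tongue; no contact yet. Sliding 10 mm towards the robot, under the lip.

```bash
python3 -m jog '[0,-0.001,0,0,0,0, 0,-0.0025,0,0,0,0, 0,-0.004,0,0,0,0, 0,-0.0055,0,0,0,0, 0,-0.007,0,0,0,0, 0,-0.0085,0,0,0,0, 0,-0.0095,0,0,0,0, 0,-0.0102,0,0,0,0, 0,-0.0102,0,0,0,0, 0,-0.0102,0,0,0,0]'
python3 - <<'E'
from tgt import *
s=robot.observe(); print(s["qpos"].round(1)); edge(); im=robot.capture("side")[:,:,::-1]; cv2.imwrite("pics/s10.png",cv2.resize(im[170:270,220:340],None,fx=6,fy=6,interpolation=2)); cv2.imwrite("pics/w10.png",robot.capture("wrist")[:,:,::-1]); show(-.064,.051,.15)
E
```

```text
time: 20.9
eef_pos: [0.544, -0.0447, 0.0591]
ee_rot: [[-0.105, 0.983, 0.149], [0.995, 0.103, 0.016], [0.0, 0.15, -0.989]]
contact_force: [1.6, 0.3, -3.1]
width: 0.0131
[-12.5  35.1  17.1 129.5 -54.4  13.3  59.7]
corner tr [-0.0629  0.0001  0.0522] edge [-0.0634  0.0001  0.0552] tilt 8.63 F [ 1.6  0.3 -3.1] w 0.0131 t 20.9
now [ 0.544  -0.0446  0.0591] tgt [ 0.543  -0.0448  0.0578] shift [-0.0001 -0.0012  0.0011] rot [ 0.0006 -0.0002  0.0001]
```

View pics/s10.png

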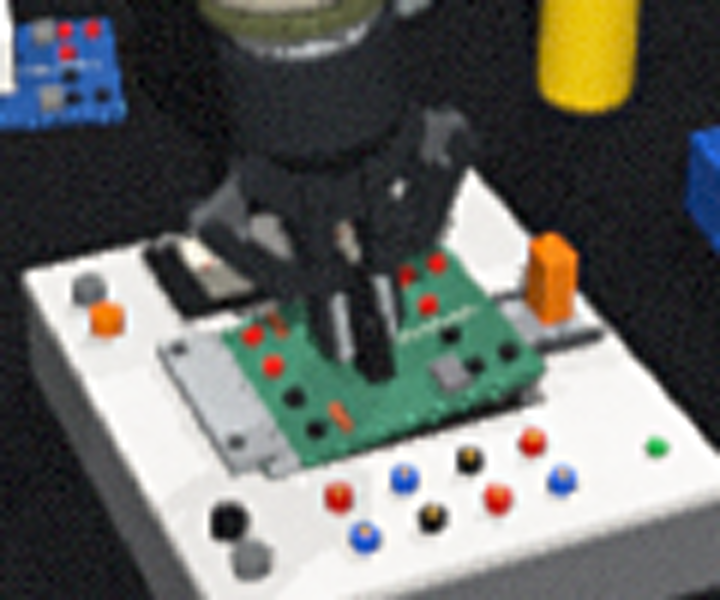

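View pics/w10.png

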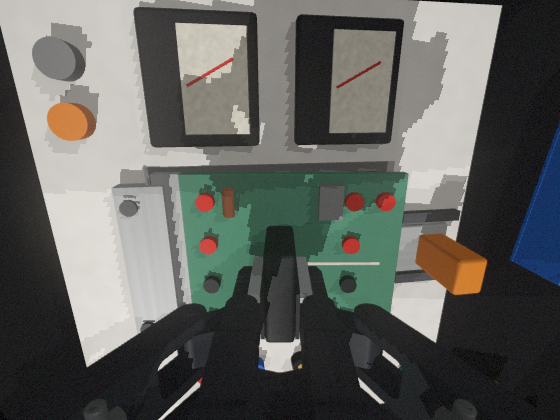

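The steel edge is under the lip. Next I'll nudge a little further to feel where the pocket's end wall is.

```bash
python3 -m jog '[0,-0.0005,0,0,0,0, 0,-0.001,0,0,0,0, 0,-0.0015,0,0,0,0, 0,-0.002,0,0,0,0, 0,-0.002,0,0,0,0, 0,-0.002,0,0,0,0, 0,-0.002,0,0,0,0, 0,-0.002,0,0,0,0, 0,-0.002,0,0,0,0, 0,-0.002,0,0,0,0]'
python3 - <<'E'
from tgt import *
edge()
for a in (.15,.1,.05,.0): show(-.0655,.0515,a)
E
```

```text
time: 22.25
eef_pos: [0.542, -0.0448, 0.0588]
ee_rot: [[-0.105, 0.983, 0.149], [0.995, 0.103, 0.016], [0.0, 0.15, -0.989]]
contact_force: [0.2, -0.1, -2.7]
width: 0.0132
corner tr [-0.065   0.0001  0.0519] edge [-0.0654  0.0001  0.0549] tilt 8.63 F [ 0.2 -0.1 -2.7] w 0.0132 t 22.25
now [ 0.542  -0.0448  0.0588] tgt [ 0.5415 -0.045   0.0583] shift [-0.0001 -0.0006  0.0004] rot [ 0.0006 -0.0001 -0.    ]
now [ 0.542  -0.0448  0.0588] tgt [ 0.5418 -0.045   0.0551] shift [-0.0001 -0.0008  0.0036] rot [ 0.0506 -0.0001 -0.    ]
now [ 0.542  -0.0448  0.0588] tgt [ 0.5419 -0.0449  0.0519] shift [-0.0001 -0.0012  0.0068] rot [ 1.006e-01 -1.000e-04 -0.000e+00]
now [ 0.542  -0.0448  0.0588] tgt [ 0.5418 -0.045   0.0486] shift [-0.0001 -0.0018  0.01  ] rot [ 1.506e-01 -1.000e-04 -0.000e+00]
```

```bash
python3 -m jog '[0,0,0.0008,0.012,0,0, 0,-0.0002,0.0016,0.024,0,0, 0,-0.0003,0.0025,0.037,0,0, 0,-0.0004,0.0034,0.05,0,0, 0,-0.0005,0.0042,0.062,0,0, 0,-0.0006,0.0051,0.075,0,0, 0,-0.0007,0.006,0.088,0,0, 0,-0.0007,0.0068,0.1,0,0, 0,-0.0007,0.0068,0.1,0,0, 0,-0.0007,0.0068,0.1,0,0]'
python3 - <<'E'
from tgt import *
edge(); im=robot.capture("side")[:,:,::-1]; cv2.imwrite("pics/s11.png",cv2.resize(im[170:270,220:340],None,fx=6,fy=6,interpolation=2)); cv2.imwrite("pics/w11.png",robot.capture("wrist")[:,:,::-1])
for cz in (.051,.05): show(-.065,cz,.0)
E
```

```text
time: 23.5
eef_pos: [0.5422, -0.0448, 0.052]
ee_rot: [[-0.105, 0.993, 0.05], [0.995, 0.104, 0.005], [0.0, 0.051, -0.999]]
contact_force: [-0.6, -0.3, -3.4]
width: 0.0131
corner tr [-0.0651  0.0001  0.0516] edge [-0.0653  0.0001  0.0546] tilt 2.9 F [-0.6 -0.3 -3.4] w 0.0131 t 23.5
now [ 0.5422 -0.0448  0.052 ] tgt [ 0.5423 -0.0449  0.0481] shift [-0.0001 -0.0001  0.0039] rot [ 0.0507 -0.0002 -0.0002]
now [ 0.5422 -0.0448  0.052 ] tgt [ 0.5423 -0.0449  0.0471] shift [-0.0001 -0.0002  0.0049] rot [ 0.0507 -0.0002 -0.0002]
```

View pics/s11.png

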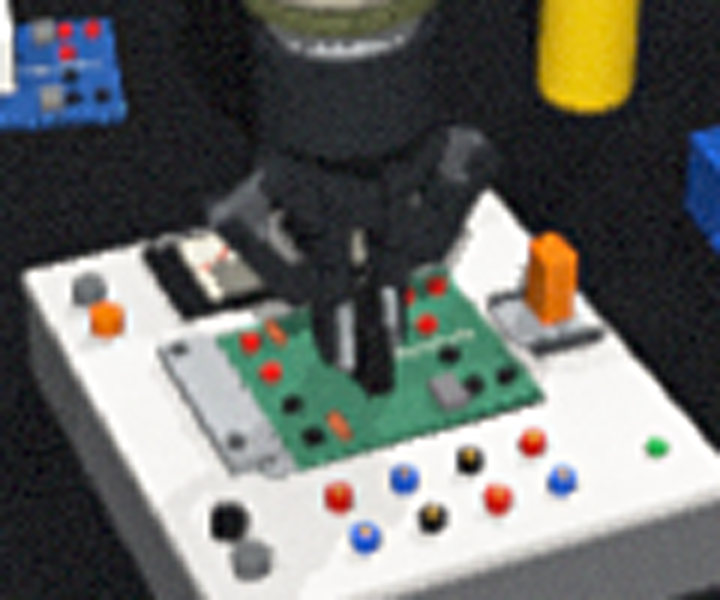

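View pics/w11.png

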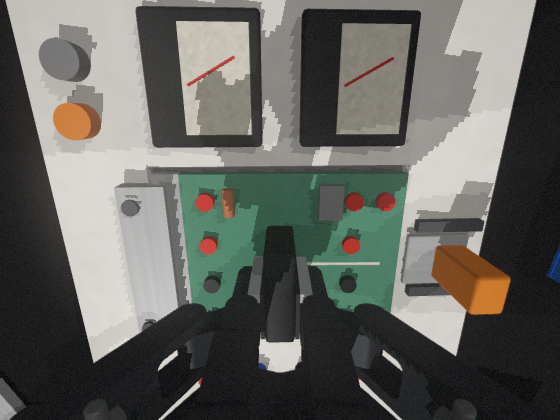

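It is nearly flat (2.9°), the steel edge is under the lip, and the free end is just inside the far wall. Lowering the rest.

```bash
python3 -m jog '[0,0,0.0005,0.006,0,0, 0,0,0.001,0.012,0,0, 0,0,0.0015,0.019,0,0, 0,0,0.002,0.026,0,0, 0,0,0.0025,0.032,0,0, 0,0,0.003,0.039,0,0, 0,0,0.0035,0.045,0,0, 0,0,0.0039,0.0505,0,0, 0,0,0.0039,0.0505,0,0, 0,0,0.0039,0.0505,0,0]'
python3 - <<'E'
from tgt import *
edge()
for cz in (.05,.049): show(-.065,cz,.0)
E
```

```text
time: 24.85
eef_pos: [0.5425, -0.0448, 0.0481]
ee_rot: [[-0.104, 0.995, 0.0], [0.995, 0.104, 0.0], [0.0, 0.0, -1.0]]
contact_force: [-0.7, 0.9, -3.0]
width: 0.0131
corner tr [-0.0648  0.0001  0.051 ] edge [-0.0648  0.0001  0.054 ] tilt 0.0 F [-0.7  0.9 -3. ] w 0.0131 t 24.85
now [ 0.5425 -0.0448  0.0481] tgt [ 0.5423 -0.0449  0.0471] shift [-0.0001 -0.0002  0.001 ] rot [ 0.0001 -0.0001 -0.    ]
now [ 0.5425 -0.0448  0.0481] tgt [ 0.5423 -0.0449  0.0461] shift [-0.0001 -0.0002  0.002 ] rot [ 0.0001 -0.0001 -0.    ]
```

```bash
python3 -m jog '[0,0,0.0002,0,0,0, 0,0,0.0004,0,0,0, 0,0,0.0006,0,0,0, 0,0,0.0008,0,0,0, 0,0,0.001,0,0,0, 0,0,0.0012,0,0,0, 0,0,0.0014,0,0,0, 0,0,0.0014,0,0,0, 0,0,0.0014,0,0,0, 0,0,0.0014,0,0,0]'
python3 - <<'E'
from tgt import *
edge(); print(robot.observe()["wrist_torque"])
E
```

```text
time: 26.1
eef_pos: [0.5425, -0.0448, 0.047]
ee_rot: [[-0.104, 0.995, 0.0], [0.995, 0.104, 0.0], [0.0, 0.0, -1.0]]
contact_force: [-1.8, 0.3, 5.8]
width: 0.0129
corner tr [-0.0647  0.0001  0.0499] edge [-0.0647  0.0001  0.0529] tilt 0.02 F [-1.8  0.3  5.8] w 0.0129 t 26.1
[0.15733015 0.40981222 0.00670365]
```

The floor is felt (about 9 N change) at exactly the expected height. Checking by eye before release.

```bash
python3 - <<'E'
from tgt import *
im=robot.capture("side")[:,:,::-1]; cv2.imwrite("pics/s12.png",cv2.resize(im[170:270,220:340],None,fx=6,fy=6,interpolation=2)); cv2.imwrite("pics/w12.png",robot.capture("wrist")[:,:,::-1]); edge()
E
```

```text
corner tr [-0.0647  0.0001  0.0499] edge [-0.0647  0.0001  0.0529] tilt 0.02 F [-1.3  0.9  5.6] w 0.0133 t 26.2
```

View pics/s12.png

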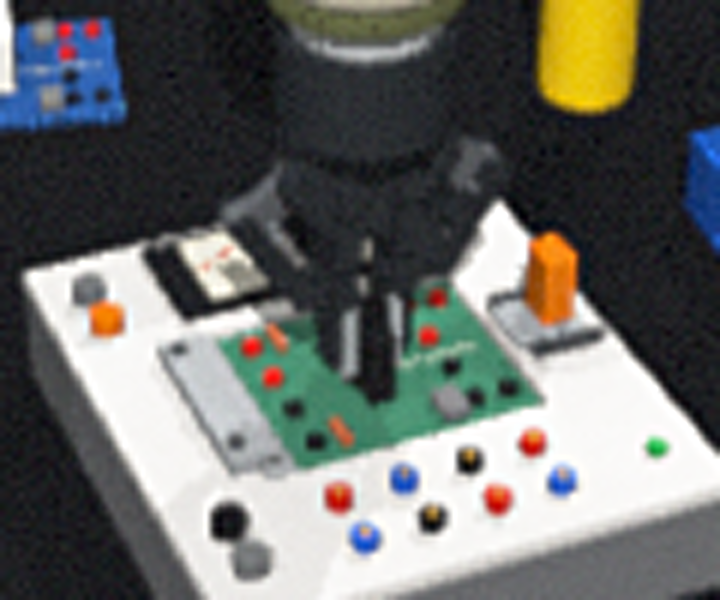

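View pics/w12.png

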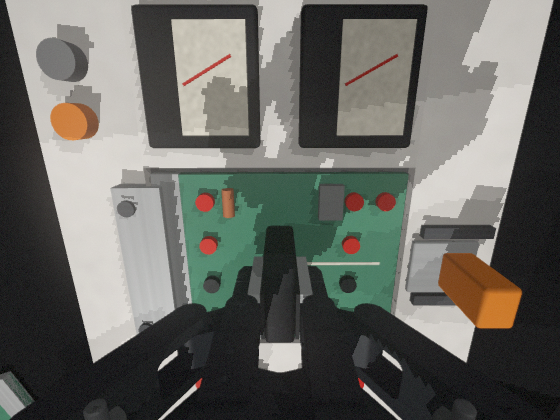

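Both views show the board down flush in the bay. Releasing with a partial opening and rising.

```bash
python3 -m jog '[0,0,0,0,0,0, 0,0,0,0,0,0, 0,0,0,0,0,0, 0,0,0,0,0,0, 0,0,-0.004,0,0,0, 0,0,-0.014,0,0,0, 0,0,-0.03,0,0,0, 0,0,-0.055,0,0,0, 0,0,-0.075,0,0,0, 0,0,-0.08,0,0,0]' 0.45
python3 - <<'E'
from tgt import *
s=robot.observe(); print(s["width"],s["qpos"].round(1)); P=robot.camera_params("wrist"); im=robot.capture("wrist")[:,:,::-1]; cv2.imwrite("pics/w13.png",im)
import pickle; pickle.dump((P,s),open("w13.pkl","wb"))
im=robot.capture("side")[:,:,::-1]; cv2.imwrite("pics/s13.png",cv2.resize(im[170:270,220:340],None,fx=6,fy=6,interpolation=2))
E
```

```text
time: 27.45
eef_pos: [0.5432, -0.0447, 0.1285]
ee_rot: [[-0.105, 0.994, 0.003], [0.994, 0.105, 0.0], [0.0, 0.003, -1.0]]
contact_force: [1.1, 0.3, 0.9]
width: 0.0388
0.03878672363763708 [-27.5  34.3  39.6 121.5 -37.2  36.5  44.1]
```

View pics/w13.png

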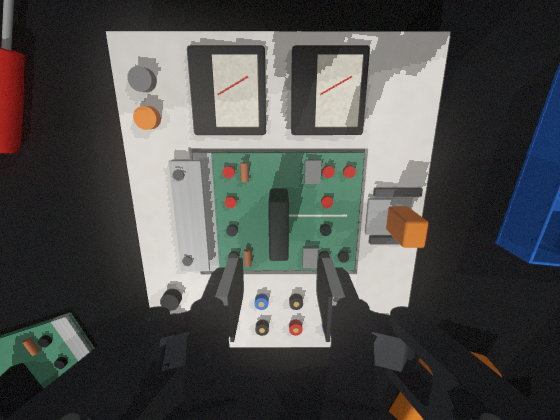

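View pics/s13.png

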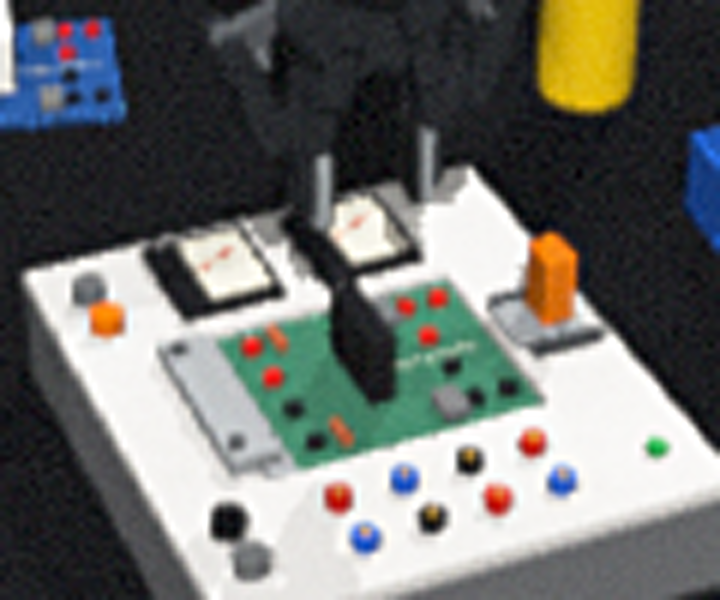

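The board lies flush in the bay and the handle is free. Now locating the tab.

```bash
python3 - <<'E'
from tgt import *
import pickle
P,s=pickle.load(open("w13.pkl","rb")); im=cv2.imread("pics/w13.png")
W=lambda x,y,z:O+x*xh+y*yh+np.array([0,0,z])
for x in (.092,.096):
    print(x,[proj(P,W(x+dx,dy,.099)).round(0).tolist() for dx,dy in((-.008,.01),(.008,.01),(.008,-.01),(-.008,-.01))], "tongue tip",[proj(P,W(x-.023,dy,.063)).round(0).tolist() for dy in (.015,-.015)])
print("bay far corners",proj(P,W(.067,.053,.058)),proj(P,W(.067,-.053,.058)), "free edge",proj(P,W(.0655,.05,.056)),"steel",proj(P,W(-.057,.045,.067)))
cv2.imwrite("pics/w13z.png",cv2.resize(im[140:280,180:440],None,fx=3,fy=3,interpolation=2))
p=W(.095,0,.12);q=W(.095,0,.06); s=robot.observe(); R=s["ee_rot"];print("hover",(R.T@(p-s["eef_pos"])).round(4),"down",(R.T@(q-s["eef_pos"])).round(4))
E
```

```text
0.092 [[406.0, 224.0], [430.0, 224.0], [425.0, 251.0], [402.0, 251.0]] tongue tip [[369.0, 201.0], [365.0, 237.0]]
0.096 [[412.0, 224.0], [436.0, 224.0], [431.0, 251.0], [408.0, 251.0]] tongue tip [[374.0, 201.0], [370.0, 237.0]]
bay far corners [368.64400867 150.54258633] [357.33233814 276.05713958] free edge [365.55354513 154.24061158] steel [200.21812143 163.38253115]
hover [-0.0004  0.0944  0.0075] down [-0.0004  0.0944  0.0675]
```

View pics/w13z.png

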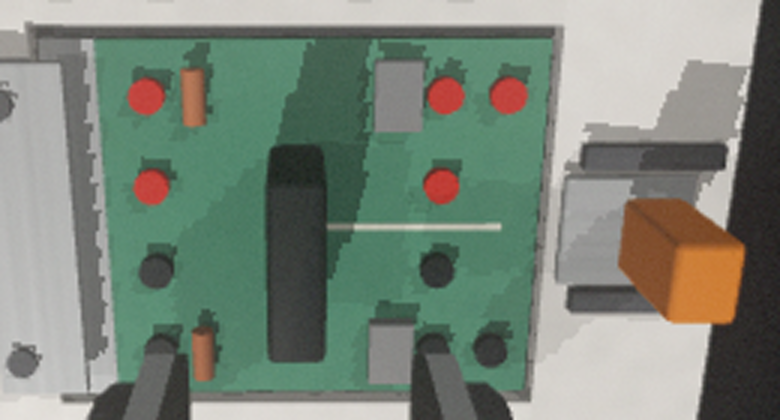

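The tab's top is at about (415,234), which puts its centre at x' ≈ 0.092, so the latch is roughly 4 mm in. Going over it, straddling it along x, then gripping.

```bash
python3 -m jog '[0,0.008,0,0,0,0, 0,0.028,0,0,0,0, 0,0.052,0,0,0,0, 0,0.075,0,0,0,0, 0,0.088,0,0,0,0, 0,0.092,0.004,0,0,0, 0,0.092,0.018,0,0,0, 0,0.092,0.038,0,0,0, 0,0.092,0.045,0,0,0, 0,0.092,0.045,0,0,0]' 0.6
python3 - <<'E'
from tgt import *
s=robot.observe(); print(s["eef_pos"],s["qpos"].round(0)); im=robot.capture("side")[:,:,::-1]; cv2.imwrite("pics/s14.png",cv2.resize(im[170:270,220:340],None,fx=6,fy=6,interpolation=2)); cv2.imwrite("pics/w14.png",robot.capture("wrist")[:,:,::-1])
d=s["eef_pos"]-O; print(d@xh,d@yh)
E
```

```text
time: 28.8
eef_pos: [0.6333, -0.0353, 0.0808]
ee_rot: [[-0.104, 0.995, -0.001], [0.995, 0.104, 0.0], [0.0, -0.001, -1.0]]
contact_force: [0.3, 0.0, -0.6]
width: 0.0513
[ 0.63334222 -0.03533424  0.0808364 ] [-25.  43.  37. 111. -40.  39.  43.]
0.09154337972926245 -3.1501172440032217e-06
```

View pics/s14.png

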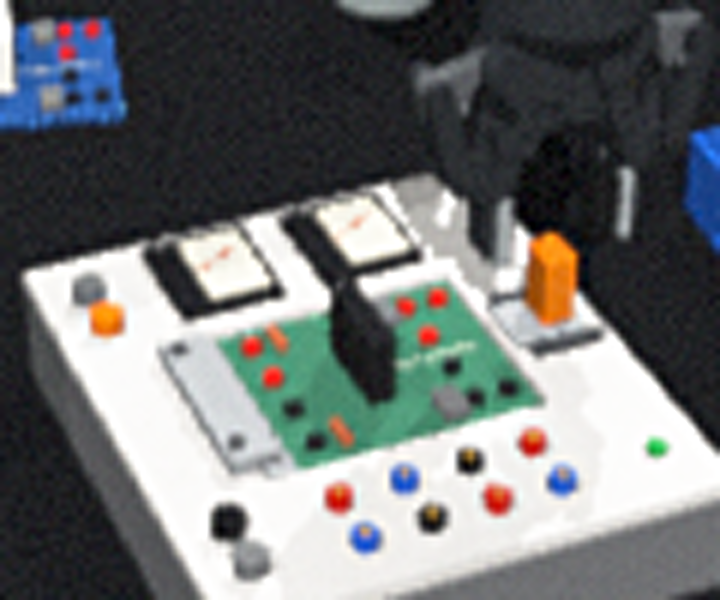

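View pics/w14.png

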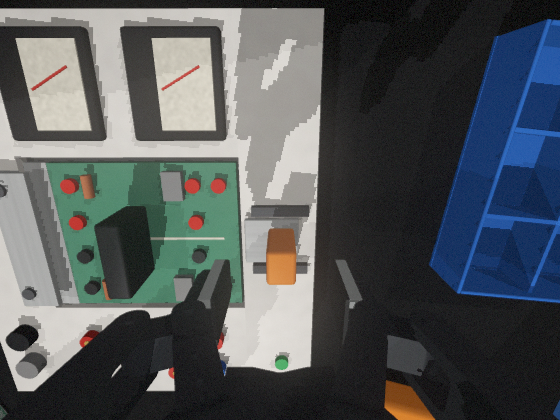

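```bash
python3 -m jog '[0,0,0.004,0,0,0, 0,0,0.01,0,0,0, 0,0,0.016,0,0,0, 0,0,0.021,0,0,0, 0,0,0.021,0,0,0, 0,0,0.021,0,0,0, 0,0,0.021,0,0,0, 0,0,0.021,0,0,0, 0,0,0.021,0,0,0, 0,0,0.021,0,0,0]'
python3 -m jog '[0,0,0,0,0,0, 0,0,0,0,0,0, 0,0,0,0,0,0, 0,0,0,0,0,0, 0,0,0,0,0,0, 0,0,0,0,0,0, 0,0,0,0,0,0, 0,0,0,0,0,0, 0,0,0,0,0,0, 0,0,0,0,0,0]' 0
```

```text
time: 30.15
eef_pos: [0.634, -0.0351, 0.0607]
ee_rot: [[-0.105, 0.995, 0.0], [0.995, 0.105, 0.0], [0.0, 0.0, -1.0]]
contact_force: [-0.6, 0.1, -0.5]
width: 0.0514
time: 31.4
eef_pos: [0.6342, -0.0351, 0.0609]
ee_rot: [[-0.105, 0.995, 0.0], [0.995, 0.105, 0.0], [0.0, 0.0, -1.0]]
contact_force: [-0.5, 0.7, 5.7]
width: 0.0147
```

The tab is gripped. Sliding the latch towards the robot.

```bash
python3 -m jog '[0,-0.001,0,0,0,0, 0,-0.003,0,0,0,0, 0,-0.0055,0,0,0,0, 0,-0.008,0,0,0,0, 0,-0.0105,0,0,0,0, 0,-0.013,0,0,0,0, 0,-0.015,0,0,0,0, 0,-0.0165,0,0,0,0, 0,-0.0165,0,0,0,0, 0,-0.0165,0,0,0,0]'
python3 - <<'E'
from tgt import *
s=robot.observe(); d=s["eef_pos"]-O; print(d@xh,d@yh,s["contact_force"],s["width"])
E
```

```text
time: 32.65
eef_pos: [0.618, -0.0369, 0.0609]
ee_rot: [[-0.105, 0.995, 0.001], [0.995, 0.105, 0.0], [0.0, 0.001, -1.0]]
contact_force: [3.9, 1.2, 5.5]
width: 0.0148
0.07610503424166942 8.265958858397466e-05 [3.86597509 1.2252938  5.52453756] 0.014794983913981395
```

```bash
python3 -m jog '[0,-0.0004,0,0,0,0, 0,-0.0008,0,0,0,0, 0,-0.0012,0,0,0,0, 0,-0.0016,0,0,0,0, 0,-0.002,0,0,0,0, 0,-0.002,0,0,0,0, 0,-0.002,0,0,0,0, 0,-0.002,0,0,0,0, 0,-0.002,0,0,0,0, 0,-0.002,0,0,0,0]'
python3 - <<'E'
from tgt import *
s=robot.observe(); d=s["eef_pos"]-O; print(d@xh,d@yh,s["contact_force"],s["width"])
E
```

```text
time: 33.9
eef_pos: [0.6179, -0.0369, 0.0609]
ee_rot: [[-0.105, 0.994, 0.004], [0.994, 0.105, -0.001], [-0.001, 0.004, -1.0]]
contact_force: [9.6, 2.3, 0.8]
width: 0.0147
0.0759800814827197 5.714189088899555e-05 [9.5706982  2.25883155 0.75285433] 0.014656766445787799
```

It is against its stop: no movement, and the force rose to 10 N. Letting go and rising clear.

```bash
python3 -m jog '[0,0,0,0,0,0, 0,0,0,0,0,0, 0,0,0,0,0,0, 0,0,0,0,0,0, 0,0.001,-0.004,0,0,0, 0,0.001,-0.015,0,0,0, 0,0.001,-0.04,0,0,0, 0,0.001,-0.075,0,0,0, 0,0.001,-0.1,0,0,0, 0,0.001,-0.11,0,0,0]' 0.5
python3 - <<'E'
from tgt import *
import pickle
s=robot.observe(); print(s["width"],s["contact_force"]); P=robot.camera_params("wrist"); im=robot.capture("wrist")[:,:,::-1]; cv2.imwrite("pics/w15.png",im)
im=robot.capture("side")[:,:,::-1]; cv2.imwrite("pics/s15.png",cv2.resize(im[170:270,220:340],None,fx=6,fy=6,interpolation=2))
W=lambda x,y,z:O+x*xh+y*yh+np.array([0,0,z])
print("tip closed",[proj(P,W(.053,dy,.063)).round(1).tolist() for dy in (.015,-.015)],"tab top",[proj(P,W(.076+dx,dy,.099)).round(0).tolist() for dx,dy in((-.008,.01),(.008,.01),(.008,-.01),(-.008,-.01))])
print("free edge",proj(P,W(.065,.05,.056)),"edges y",proj(P,W(0,.05,.056)),"bay wall",proj(P,W(0,.053,.058)))
E
```

```text
time: 35.15
eef_pos: [0.6172, -0.0371, 0.1727]
ee_rot: [[-0.105, 0.995, 0.003], [0.995, 0.105, 0.0], [0.0, 0.003, -1.0]]
contact_force: [-0.1, -0.1, -0.8]
width: 0.0425
0.04250161368261385 [-0.10484557 -0.08725172 -0.82008729]
tip closed [[255.3, 187.6], [256.1, 218.8]] tab top [[271.0, 204.0], [291.0, 204.0], [291.0, 228.0], [271.0, 228.0]]
free edge [268.27946426 147.47047268] edges y [195.38540746 147.5454104 ] bay wall [194.49841638 144.35030313]
```

View pics/w15.png

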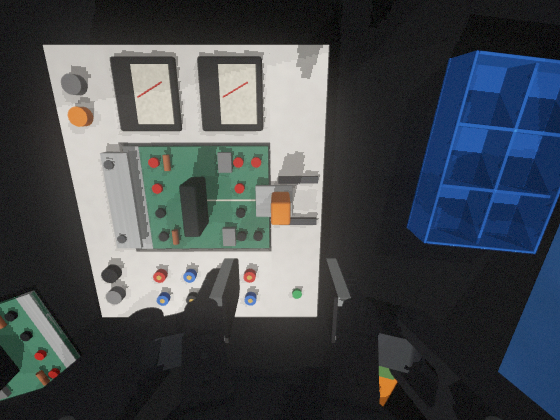

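View pics/s15.png

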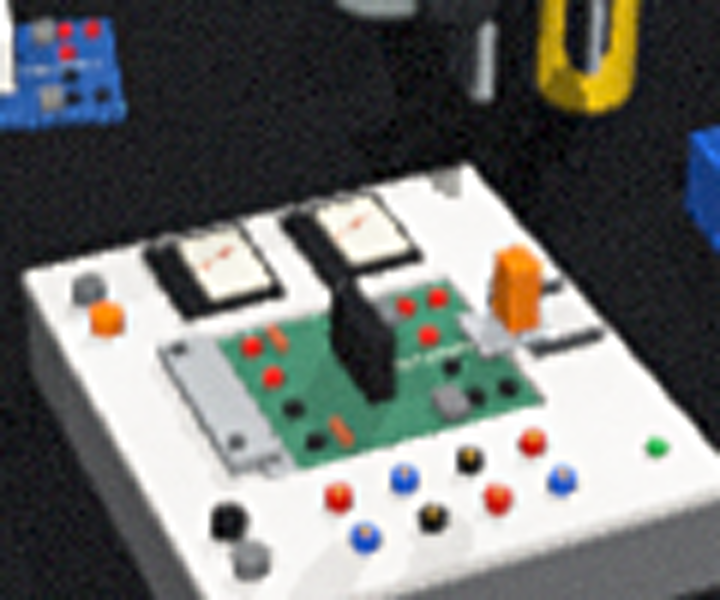

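The tongue's tip is at column 256, where I'd expect 255.5 when fully closed. It overlaps the flat board, the gripper is clear of everything, and the wrist force is about zero. Handing in.

```bash
python3 -c "
from station import robot
print(robot.hand_in())"
```

```text
the job is handed in; nothing more can be done
None
```

The small green board is in the bay with its steel edge under the lip, the latch is fully closed over its free edge, and the job is handed in. The clock read 35.15 s on the last move.

**What I did:** I gripped the board by its handle and slid the tilted steel edge under the lip. I lowered it at about 0.1 rad/s until I felt the floor, then let go. I then gripped the orange tab, slid the latch to its stop, let go and rose clear.

**Last checks:**
- **Board:** just before release it was flat to within 0.1° and at the expected floor height. Its edge was at trainer x = -0.0647 m and centred to within 1 mm. The pictures taken after release and at the end show it still flush in the bay.
- **Latch:** the tab stopped at x = 0.076 m, and the force rose to about 10 N with no further movement. In the last wrist picture the tongue tip is within a pixel of the fully closed position.
- **Robot:** the gripper was clear of everything and the wrist force was about zero. It never went near the spare board, spray can or multimeter; I did not measure their positions at the end.

**What failed or disagreed:**
- **First grip:** it closed on nothing, just above the handle. In the images the fingertips sat about 17 mm behind the reported TCP, not 14 mm ahead. The second try, about 30 mm lower, held.
- **First tilt:** the planned 17° could not be reached low down because two wrist joints were at their limits. The board ended up 9 mm too far out, so I backed off and inserted it at 8.6° instead.

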